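Set out the ball-drilling bench

TASK

Set out the bench for the next bowling ball: stand the wide tin on the board midway between the two ball cups with the small tin centred on top of it, and stand the white plug blank upright on the table straight in front of the smaller cup (on the robot's side, square to the board) with a gap of about 30 mm between blank and cup. Slide the flat bit case lengthways into the bay under the low wooden riser, midway between its side walls, until it is fully home against the back wall. Leave the roll of tape and the white bottle where they are.

Things in the scene. Friction and masses are not known exactly. Their poses are not given: they have to be found in the camera images.
- case_center (a point): Flat bit case, a loose dark steel box 130 long (its x axis) x 46 wide (y) x 28 mm high, about 0.25 kg, lying flat, both ends alike. This point is its centre, 14 mm above its underside. It starts on the table on the opposite side (left or right) from the riser, in front of the low block of drill bits.
- wide_tin_center (a point): Wide tin, a loose closed round metal tin, diameter 62 mm, 34 mm high, standing upright with a flat top, about 0.2 kg. This point is its centre, 17 mm above its underside.
- small_tin_center (a point): Small tin, a loose closed round metal tin, diameter 42 mm, 28 mm high, standing upright, about 0.08 kg. This point is its centre, 14 mm above its underside.
- blank_center (a point): Plug blank, a loose solid white plastic cylinder standing upright, diameter 32 mm, 60 mm high, about 0.07 kg. This point is its centre, 30 mm above its underside.
- riser: Low wooden riser, fixed at far left or far right: top 90 deep (x) x 122 mm wide (y), underside 38, top 48 mm high (rear bar 60), over a bay 98 mm wide, open only to the robot (-x), floored by the table. Origin: centre of footprint, on the table; +x points into the bay. Front edge x = -45 mm, inner back wall x = +37 mm: a case fully home has its centre at x = -28 mm and sticks out 48 mm.
- board: Thin grey board fixed to the table, 100 (x) x 360 (y) x 6 mm thick, carrying the two ball cups. Origin: centre of its underside, on the table. The cups' centres lie 125 mm either side of it on its y axis, so the origin is midway between them. Its -x axis points towards the robot, give or take its yaw.
- small_cup: The smaller ball cup, a black rubber ring fixed on the board at either end, outer diameter 76 mm, 22 mm high (top 28 mm above the table). Origin: centre of its underside, 6 mm above the table; axes parallel to the board's. A blank with a 30 mm gap has its centre at x = -84 mm, y = 0 in this frame, on the bare table.
- large_cup: The larger ball cup, a black rubber ring fixed on the board at the other end, outer diameter 96 mm, 22 mm high. Origin: centre of its underside, 6 mm above the table.
- tape_center (a point): Roll of paper tape, a loose pale ring lying flat, outer diameter 72, inner 52, 24 mm high; not to be moved. This point is its centre, 12 mm above the table.
- bottle_center (a point): White bottle with a blue cap, diameter 52 mm, 150 mm high, loose, standing at the far middle of the table; not to be moved. This point is its centre, 75 mm above the table.
Things that resemble listed ones, but are neither listed nor needed, are in the scene too. What is shaped like the part that bears case_center but pink or turquoise is not meant.

How it is judged:
By the outcome, as a careful person would: the job done as asked, in the order asked, and still so for the second after the job is handed in, with the robot touching nothing.
It also fails if it takes over 115 s, if anything falls off the work surface, if the arm or the gripper's body presses on something with over 40 N, if the wrist force passes 120 N, or if a joint passes its speed limit or range.

ROBOT

A 7-joint arm with a two-finger parallel gripper is mounted at the origin on the work surface. World frame = base frame: x ahead of the robot, y to its left, z up, the work surface at z = 0. Lengths are in m, angles in rad, forces in N, time in s.
With the tool pointing down it reaches from about 0.425 to 1.025 m from the base axis. Payload 9.4 kg.
Tool frame: the origin (TCP) lies between the finger pads; the fingertips stand tip_extent ahead of it and the grasp point (between the pads) is the TCP (tip_extent is the distance from the TCP to the fingertips, in m); x points along the fingers, y is the direction in which the jaws open and shut, and the axes are right-handed (so a half turn about x gives the same grasp; the last joint's range is limited). The gripper opens to 85 mm and grips with 20 to 120 N. Pads are 22 mm wide; open, the fingers measure 114 mm over their backs; the gripper's body (76 mm by 85 mm) begins 54 mm behind the grasp point. The pads swing forward as they close: fully open they stand 13 mm farther back than shut.
Start: joints at [-1.408, 0.599, -0.003, 1.599, 0.002, 0.943, -0.08], TCP at [0.172, 0.704, 0.25] pointing down, gripper open.
Joint ranges: [-2.57, 2.57], [-0.35, 1.97], [-1.29, 1.29], [0.11, 2.56], [-1.05, 4.19], [0.11, 1.86], [-2.63, 2.63]. Speed limits (rad/s): [2.22, 2.22, 3.01, 3.01, 3.14, 3.14, 3.14].

INTERFACE

Orientations are given as a unit quaternion [w, x, y, z].
In Python, from workcell import get_obs, get_image, job_done, tip_extent gives the robot as it stands. The module is installed in compiled form; this text tells all that it offers.
- The arm moves only by the shell command python3 -m creep 'ROWS' [FORCE]. ROWS is JSON, a list of rows, each a list of 7 numbers: the turn, a rotation vector about the tool's x, y, z in degrees, then the shift along the tool's x, y, z in cm, then the opening, from 0 (shut) to 1 (fully open). In form: [[wx, wy, wz, dx, dy, dz, fingers], ...]. A call has 1 to 20 rows; each row is the pose to reach, as a shift and turn from the pose commanded when the call began, along the tool's axes at that moment; what a row does not reach only later rows make up. A row lasts 1/12 s, in which the tool goes at most 41.7 mm and 7.16 degrees, less where a joint would pass 70% of its speed; a pose out of reach is approached as far as the arm can. A call with a gripper value outside its range is refused whole. The fingers move at their own pace and stop on an object; FORCE is the grip in N (left out, the last holds). Time passes only in rows, so rows that repeat a pose let the fingers close. It gives the time, the measured TCP pose, the force and the opening at its end, in the units of the state.
- get_obs(): the state, without advancing time (a new reading comes with each control period).
- get_image(name): name is "side" or "top" or "wrist"; returns a dict with "color" (480x640x3 uint8, blue, green, red), "range_z" (480x640 float32, m along the optical axis (not along the pixel's ray), 0 where there is no reading), "fx", "fy", "cx", "cy" (pixels), "k1" (the pictures are not rectified: a ray, as slopes to the right and down, at radius r is drawn at 1 + k1 r^2 times it, then the intrinsics apply), "origin" and "rotation" of the camera in the world. Camera axes: x right, y down, z forward; pixel columns grow to the right and rows downward; lengths in m; the calibration is good to about 2 mm. A picture is of the moment at which its call begins.
- job_done(): hands the job in, once; it reports no verdict.
The state is a dict: "t": time; "qpos": joint angles; "qvel": joint speeds; "tau": joint torques, N m; "tool_pos": TCP position; "ee_rot": TCP orientation; "force": force on the tool from outside, world axes, zero at the start; "wrist_torque": the same for the moment, N m; "opening": finger opening in m.
Only numpy, scipy, OpenCV 4.12 (cv2) and the standard library are available. Lean on these libraries where they do the work, as an engineer would, in place of code of your own. Each camera call takes 0.05 s, during which the arm holds its last target.

## Working session

There is one attempt and no reset: what is moved stays moved. The work goes in short steps, Python scripts to look and compute and a shell command to move; the robot and the scene stay as the last step left them, time stands still between calls to the robot, and variables do not carry over. Pictures are saved under pics/ and viewed, and the job is handed in when it is done.

```bash
ls; mkdir -p pics
python3 - <<'E'
from workcell import get_obs,get_image,tip_extent
import cv2
print(tip_extent if not callable(tip_extent) else tip_extent())
o=get_obs();print(o)
for n in("side","top","wrist"):
    i=get_image(n);cv2.imwrite(f"pics/{n}0.png",i["color"])
    print(n,{k:i[k] for k in i if k not in("color","range_z")})
E
```

```text
pics
0.019
{'t': 0.0, 'qpos': array([-1.40772897,  0.60014682, -0.00256906,  1.60012879,  0.00178491,
        0.9428549 , -0.07977837]), 'qvel': array([ 5.47875755e-05,  5.06528471e-05, -5.59233916e-05, -1.86385489e-03,
       -2.15425020e-04, -1.09125727e-03, -3.25772959e-04]), 'tau': array([ 6.00054009e-04, -7.76455307e+01,  1.56502079e+00, -2.57996947e+01,
        1.23939299e-02,  9.04559536e-03,  2.30636800e-05]), 'tool_pos': array([0.17206194, 0.70384413, 0.24940125]), 'ee_rot': array([ 0.70201066,  0.08399278,  0.70205987, -0.08507748]), 'force': array([ 0.82685757, -0.33135402,  0.25750392]), 'wrist_torque': array([ 0.04798152,  0.02889328, -0.02524849]), 'opening': 0.08519209970782796}
side {'fx': 584.2551305268686, 'fy': 584.2551305268686, 'cx': 320.8502485395904, 'cy': 238.6969085175229, 'k1': -0.007683494788038717, 'origin': array([ 0.0556458 , -0.83264066,  0.76896242]), 'rotation': array([-0.4443725 ,  0.86263684, -0.21461787,  0.11104022])}
top {'fx': 625.2058572347535, 'fy': 625.2058572347535, 'cx': 317.855178575318, 'cy': 245.22197420997193, 'k1': -0.08664585395889006, 'origin': array([ 4.28499064e-01, -7.22990704e-04,  1.29787030e+00]), 'rotation': array([-0.01766796,  0.71202613, -0.7014842 ,  0.025031  ])}
wrist {'fx': 362.97954629002413, 'fy': 362.97954629002413, 'cx': 317.2751344150237, 'cy': 238.87166445125146, 'k1': -0.02147811907962099, 'origin': array([0.10584999, 0.72132315, 0.37318394]), 'rotation': array([0.10938681, 0.77879937, 0.61175508, 0.0852161 ])}
```

View pics/top0.png

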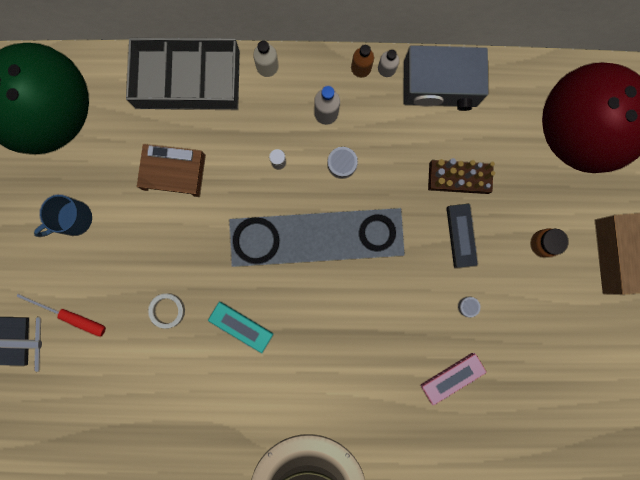

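View pics/side0.png

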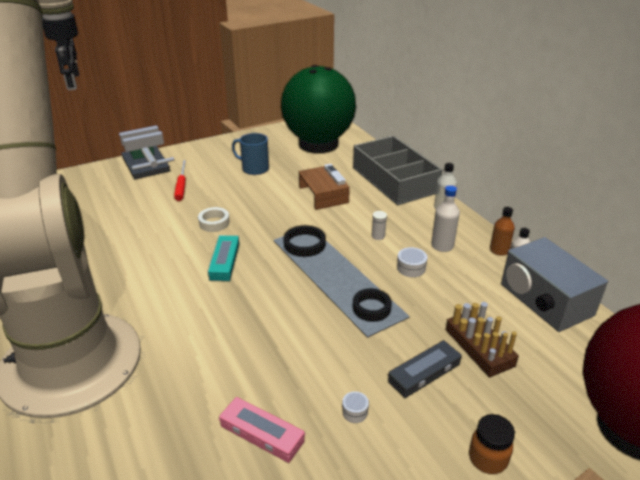

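View pics/wrist0.png

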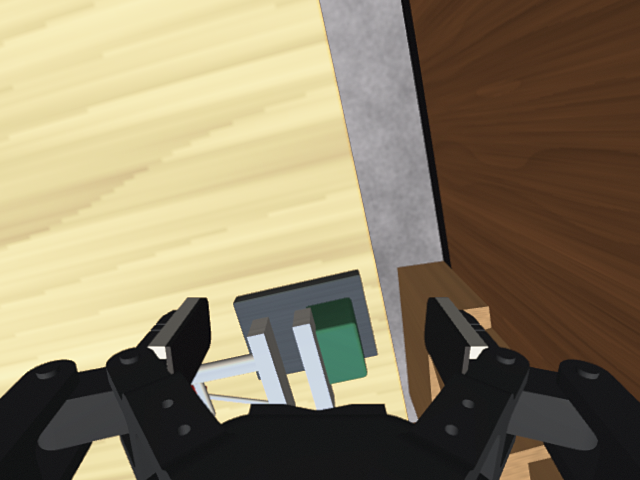

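```bash
cat > h.py <<'E'
import numpy as np,cv2
from workcell import get_obs,get_image
from scipy.spatial.transform import Rotation as R
def rot(q): return R.from_quat([q[1],q[2],q[3],q[0]])
def slopes(im,uv):
    uv=np.atleast_2d(np.asarray(uv,float))
    K=np.array([[im["fx"],0,im["cx"]],[0,im["fy"],im["cy"]],[0,0,1.]])
    return cv2.undistortPoints(uv[:,None],K,np.array([im["k1"],0,0,0.]),).reshape(-1,2)
def toplane(im,uv,z):
    s=slopes(im,uv);d=rot(im["rotation"]).apply(np.c_[s,np.ones(len(s))]);o=np.asarray(im["origin"])
    t=(z-o[2])/d[:,2];return o+d*t[:,None]
def cloud(im):
    v,u=np.mgrid[:480,:640];s=slopes(im,np.c_[u.ravel(),v.ravel()])
    P=np.c_[s,np.ones(len(s))]*im["range_z"].reshape(-1,1)
    W=rot(im["rotation"]).apply(P)+im["origin"];W[im["range_z"].ravel()==0]=np.nan
    return W.reshape(480,640,3)
def proj(im,p):
    c=rot(im["rotation"]).inv().apply(np.atleast_2d(p)-im["origin"]);s=c[:,:2]/c[:,2:]
    r2=(s**2).sum(1,keepdims=True);s=s*(1+im["k1"]*r2)
    return s*[im["fx"],im["fy"]]+[im["cx"],im["cy"]]
E
python3 - <<'E'
from h import *
im=get_image("top");W=cloud(im)
for n,(u,v) in dict(table=(330,350),case=(462,236),wide=(342,162),small=(469,307),blank=(277,158),board=(320,236),riser=(165,180),scup=(393,233),bottle=(326,93)).items():
    print(n,W[v,u].round(4), np.nanstd(W[v-2:v+3,u-2:u+3,2]).round(4))
np.save("W.npy",W)
c=im["color"]
cr=lambda a,b,e,f,s:cv2.resize(c[b:f,a:e],None,fx=s,fy=s,interpolation=cv2.INTER_CUBIC)
cv2.imwrite("pics/crop_a.png",cr(120,120,280,220,5))
cv2.imwrite("pics/crop_b.png",cr(320,130,500,265,4))
s=get_image("side")["color"]
cv2.imwrite("pics/crop_c.png",cv2.resize(s[190:440,300:520],None,fx=2.4,fy=2.4,interpolation=cv2.INTER_CUBIC))
E
```

```text
table [ 0.2902 -0.0421 -0.0054] 0.0026
case [ 0.5289 -0.309   0.0272] 0.0023
wide [ 0.6768 -0.0604  0.0315] 0.002
small [ 0.384  -0.3226  0.0319] 0.0024
blank [0.6774 0.0714 0.0591] 0.0019
board [ 0.5261 -0.0178  0.0042] 0.002
riser [0.6328 0.2996 0.0408] 0.0025
scup [ 0.533  -0.167   0.0242] 0.0025
bottle [ 0.784  -0.0233  0.1514] 0.0025
```

View pics/crop_a.png

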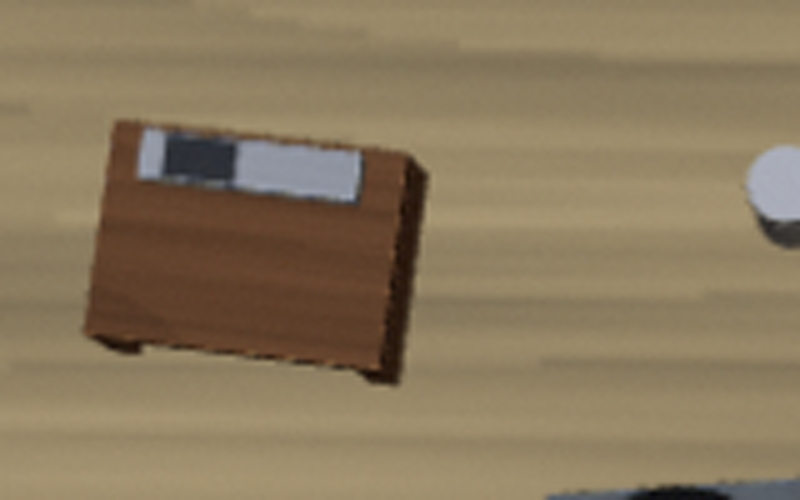

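View pics/crop_c.png

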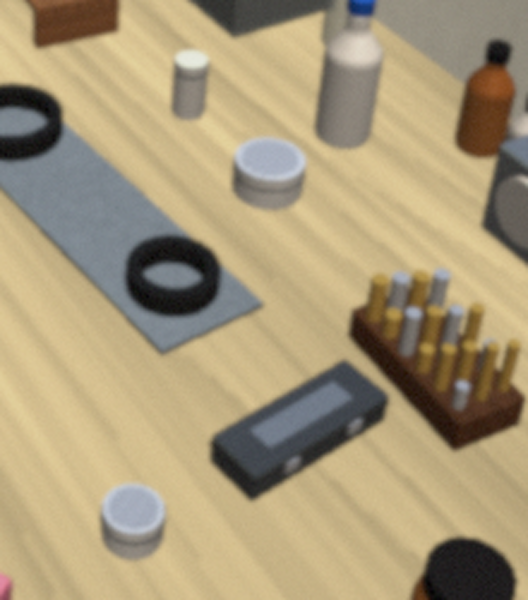

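View pics/crop_b.png

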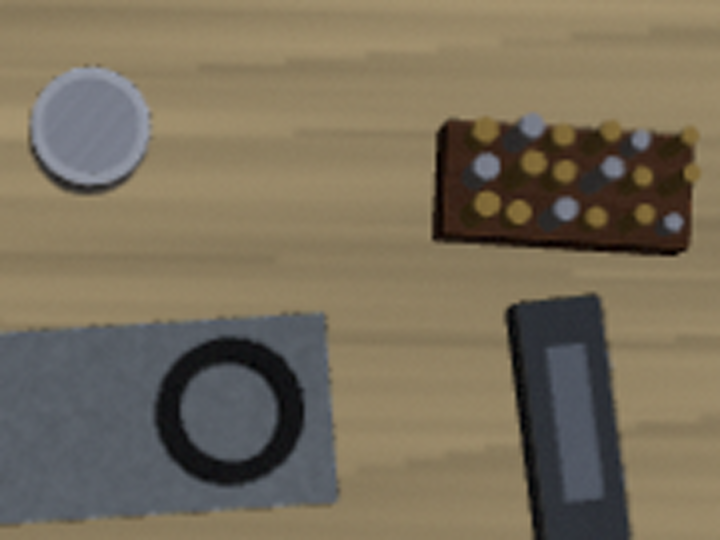

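The top view shows these candidates:
- **Case:** dark box at (462,236), in front of the bit block. The turquoise (240,327) and pink (454,379) ones are decoys.
- **Wide tin:** (342,162), against the tape ring (166,311) and the jar (550,243).
- **Small tin:** (469,307).
- **Blank:** white cylinder at (277,158), against the white bottles (326,103), (265,58) and (389,63).
- **Riser:** (170,170), against the wood block (620,255).
- **Small cup:** (378,233). **Large cup:** (256,240).

The crops confirm these choices. Next I'll measure them.

```bash
cat > m.py <<'E'
from h import *
import sys
im=get_image("top");c=im["color"].astype(int);hsv=cv2.cvtColor(im["color"],cv2.COLOR_BGR2HSV).astype(int)
sat=hsv[...,1];val=hsv[...,2]
def blob(mask,roi):
    a,b,e,f=roi;m=np.zeros((480,640),np.uint8);m[b:f,a:e]=mask[b:f,a:e]
    cs,_=cv2.findContours(m,cv2.RETR_EXTERNAL,cv2.CHAIN_APPROX_NONE)
    return max(cs,key=cv2.contourArea).reshape(-1,2)
def disc(n,mask,roi,z):
    k=blob(mask,roi);P=toplane(im,k,z);(x,y),r=cv2.minEnclosingCircle(P[:,:2].astype(np.float32)*1000)
    e=cv2.fitEllipse((P[:,:2]*1000).astype(np.float32))
    print(n,"minc",round(x,1),round(y,1),"d",round(2*r,1),"ell",np.round(e[0],1),np.round(e[1],1))
def rect(n,mask,roi,z):
    k=blob(mask,roi);P=toplane(im,k,z)[:,:2]*1000
    print(n,np.round(cv2.minAreaRect(P.astype(np.float32))[0],1),np.round(cv2.minAreaRect(P.astype(np.float32))[1:][0],1),round(cv2.minAreaRect(P.astype(np.float32))[2],2))
E
python3 - <<'E'
from m import *
gray=(sat<70)
print("sat/val",[(n,hsv[v,u]) for n,(u,v) in dict(wide=(342,162),ws=(342,176),small=(469,307),blank=(277,157),blside=(281,168),board=(320,236),boardside=(320,262),table=(320,300),case=(455,220),caseside=(453,250),ring=(363,233),riser=(170,175),riserf=(170,192)).items()])
E
```

```text
sat/val [('wide', array([111,  32, 135])), ('ws', array([150,   4,  72])), ('small', array([113,  32, 135])), ('blank', array([114,  19, 184])), ('blside', array([19, 47, 76])), ('board', array([107,  35, 101])), ('boardside', array([ 20,  79, 135])), ('table', array([ 20,  82, 153])), ('case', array([108,  47,  54])), ('caseside', array([140,  40,  19])), ('ring', array([120,  27,  19])), ('riser', array([ 12, 141, 101])), ('riserf', array([ 20,  81, 144]))]
```

```bash
cat > meas.py <<'E'
from m import *
hue=hsv[...,0]
blue=(hue>90)&(hue<135)&(sat>12)
nt=~((hue>14)&(hue<26)&(sat>60))
def run():
    disc("wide",(blue&(val>95)),(320,140,365,183),.034)
    disc("small",(blue&(val>95)),(455,293,485,323),.028)
    disc("blank",(val>160)&(sat<45),(265,143,292,175),.060)
    rect("board",nt,(220,195,415,275),.006)
    rect("case",(val>35)&blue,(440,195,485,275),.028)
    dark=(val<35)
    disc("scup",dark,(350,205,403,258),.028)
    disc("lcup",dark,(228,212,285,270),.028)
    rect("risertop",((hue<16)|(hue>165)|(sat<60))&(val>70),(130,140,210,197),.05)
    disc("tape",(sat<55)&(val>120),(145,290,190,332),.024)
if __name__=="__main__": run()
E
python3 meas.py
python3 - <<'E'
from h import *
im=get_image("top")
# riser corners from crop_a: scale 5, off (120,120)
cr=np.array([[115,122],[412,155],[380,370],[85,332]])/5+[120,120]-.4
for z in((.060,.060,.048,.048),):
    P=np.array([toplane(im,cr[i],z[i])[0] for i in range(4)]);print((P*1000).round(1))
fl,fr=P[3],P[2];bl,br=P[0],P[1]
print("yaw front",np.degrees(np.arctan2(-(fr-fl)[0],-(fr-fl)[1])*-1), "left side",np.degrees(np.arctan2(*(bl-fl)[:2][::-1])),"right",np.degrees(np.arctan2(*(br-fr)[:2][::-1])))
E
```

```text
wide minc 678.1 -60.7 d 60.6 ell [678.1 -60.6] [58.  58.5]
small minc 384.3 -325.1 d 40.6 ell [ 384.4 -325.1] [38.  38.8]
blank minc 681.3 72.3 d 30.2 ell [681.2  72.2] [28.  28.7]
board [524.4 -10. ] [101.1 360.1] 4.52
case [ 530.7 -310.7] [126.6  43.2] 7.8
scup minc 533.7 -133.6 d 74.7 ell [ 533.6 -133.9] [70.9 73.3]
lcup minc 514.4 113.2 d 94.4 ell [514.1 113.4] [90.6 92.6]
risertop [655.  290.8] [121.3  89.6] 84.06
tape minc 367.5 295.6 d 72.3 ell [367.5 296.1] [69.5 70.2]
[[702.5 343.2  60. ]
 [690.2 222.3  60. ]
 [604.7 234.9  48. ]
 [618.7 355.5  48. ]]
yaw front -6.616004133753534 left side -8.380565311883863 right -8.329002818597857
```

```bash
cat > go.py <<'E'
from h import *
import sys
# go.py x y z jawdeg (mm, world heading of jaw axis, mod 180)
x,y,z,j=map(float,sys.argv[1:5])
o=get_obs();Rc=rot(o["ee_rot"]);p=o["tool_pos"]*1000
best=None
for jj in(j,j+180):
    a=np.radians(jj);X=np.array([0,0,-1.]);Y=np.array([np.cos(a),np.sin(a),0]);T=R.from_matrix(np.c_[X,Y,np.cross(X,Y)])
    w=(Rc.inv()*T).as_rotvec(degrees=True)
    if best is None or abs(w[0])<abs(best[0]): best=w
d=Rc.inv().apply(np.array([x,y,z])-p)/10
print("at",p.round(1),"jaw",np.degrees(np.arctan2(*Rc.as_matrix()[:2,1][::-1])).round(1),"open",round(o["opening"]*1000,1),"F",o["force"].round(1),"t",round(o["t"],2),"q",o["qpos"].round(2))
print("axes",Rc.as_matrix().round(2).tolist())
print("w",best.round(1),"(alt wx %+.0f)"%(best[0]-np.sign(best[0])*180),"d_cm",d.round(2),"rows>=",int(max(np.ceil(np.linalg.norm(d)*10/41.7),np.ceil(np.linalg.norm(best)/7.16))))
E
python3 go.py 678 -60.6 150 90
```

```text
at [172.2 704.2 250.2] jaw 76.3 open 85.3 F [ 0.2 -0.  -0.2] t 0.4 q [-1.41  0.6  -0.    1.6   0.    0.94 -0.08]
axes [[-0.0, 0.24, 0.97], [-0.0, 0.97, -0.24], [-1.0, -0.0, 0.0]]
w [-13.7   0.    0. ] (alt wx +166) d_cm [ 10.03 -62.28  67.3 ] rows>= 23
```

```bash
python3 -m creep '[[-14,0,0,5,-62.3,67.3,1],[-14,0,0,5,-62.3,67.3,1],[-14,0,0,5,-62.3,67.3,1],[-14,0,0,5,-62.3,67.3,1],[-14,0,0,5,-62.3,67.3,1],[-14,0,0,5,-62.3,67.3,1],[-14,0,0,5,-62.3,67.3,1],[-14,0,0,5,-62.3,67.3,1],[-14,0,0,5,-62.3,67.3,1],[-14,0,0,5,-62.3,67.3,1],[-14,0,0,5,-62.3,67.3,1],[-14,0,0,5,-62.3,67.3,1],[-14,0,0,5,-62.3,67.3,1],[-14,0,0,5,-62.3,67.3,1],[-14,0,0,5,-62.3,67.3,1],[-14,0,0,5,-62.3,67.3,1],[-14,0,0,5,-62.3,67.3,1],[-14,0,0,5,-62.3,67.3,1],[-14,0,0,5,-62.3,67.3,1],[-14,0,0,5,-62.3,67.3,1]]'; python3 go.py 678 -60.6 150 90
```

```text
t: 2.07
tool_pos: [0.6321, 0.0081, 0.2051]
ee_rot: [0.707, -0.002, 0.707, 0.002]
force: [0.2, 0.5, 0.4]
opening: 0.0852
at [632.1   8.1 205.1] jaw 90.3 open 85.2 F [0.2 0.5 0.4] t 2.07 q [-0.06  0.54 -0.06  1.86  0.04  0.74  1.43]
axes [[0.0, -0.0, 1.0], [0.0, 1.0, 0.0], [-1.0, 0.0, 0.0]]
w [ 0.3  0.  -0. ] (alt wx -180) d_cm [ 5.51 -6.89  4.56] rows>= 3
```

```bash
python3 -m creep '[[0.3,0,0,5.5,-6.9,4.6,1],[0.3,0,0,5.5,-6.9,4.6,1],[0.3,0,0,5.5,-6.9,4.6,1],[0.3,0,0,5.5,-6.9,4.6,1],[0.3,0,0,5.5,-6.9,4.6,1]]'; python3 go.py 678 -60.6 20 90
python3 - <<'E'
from h import *
i=get_image("wrist");cv2.imwrite("pics/w1.png",i["color"]);cv2.imwrite("pics/t1.png",get_image("top")["color"])
E
```

```text
t: 2.48
tool_pos: [0.677, -0.0589, 0.1491]
ee_rot: [0.707, 0.001, 0.708, -0.001]
force: [0.1, 0.5, 0.1]
opening: 0.0854
at [677.  -58.9 149.1] jaw 89.9 open 85.4 F [0.1 0.5 0.1] t 2.48 q [ 0.04  0.66 -0.06  1.79  0.05  0.7   1.52]
axes [[-0.0, 0.0, 1.0], [0.0, 1.0, -0.0], [-1.0, 0.0, -0.0]]
w [-0.1 -0.1 -0. ] (alt wx +180) d_cm [12.91 -0.17  0.12] rows>= 4
```

View pics/w1.png

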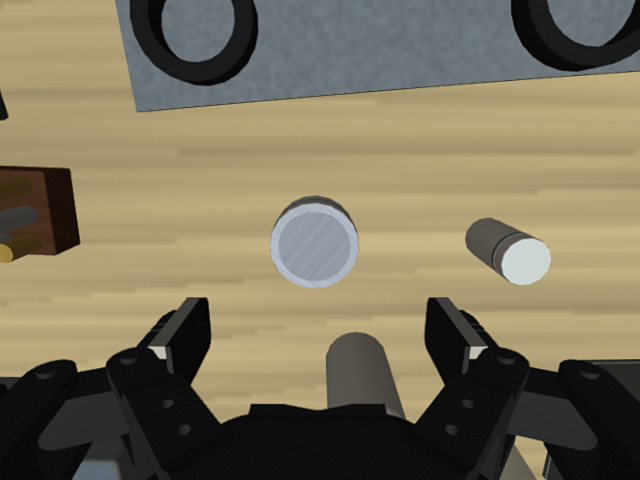

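Run:
```python
from h import *
i=get_image("wrist");c=cv2.cvtColor(i["color"],cv2.COLOR_BGR2HSV)
m=((c[...,0]>95)&(c[...,0]<135)&(c[...,1]>8)&(c[...,2]>130)).astype(np.uint8)
m[:, :250]=0;m[:,380:]=0;m[:190]=0;m[300:]=0
k=max(cv2.findContours(m,0,1)[0],key=cv2.contourArea).reshape(-1,2)
P=toplane(i,k,.034)*1000
print(cv2.fitEllipse(P[:,:2].astype(np.float32)))
```

```text
((682.1323852539062, -60.26787567138672), (59.753944396972656, 59.852638244628906), 44.083740234375)
```

```bash
python3 -m creep '[[0,0,0,4,-0.1,0.3,1],[0,0,0,8,-0.1,0.3,1],[0,0,0,11,-0.1,0.3,1],[0,0,0,12.8,-0.1,0.3,1],[0,0,0,12.8,-0.1,0.3,1],[0,0,0,12.8,-0.1,0.3,1],[0,0,0,12.8,-0.1,0.3,0.6],[0,0,0,12.8,-0.1,0.3,0.5],[0,0,0,12.8,-0.1,0.3,0.4],[0,0,0,12.8,-0.1,0.3,0.4],[0,0,0,12.8,-0.1,0.3,0.4],[0,0,0,12.8,-0.1,0.3,0.4]]' 40; python3 go.py 524.4 -10 150 94.5
```

```text
t: 3.63
tool_pos: [0.6818, -0.0596, 0.0247]
ee_rot: [0.708, 0.0, 0.706, -0.0]
force: [-1.4, 0.4, 6.8]
opening: 0.0607
at [681.8 -59.6  24.7] jaw 90.0 open 60.7 F [-1.4  0.4  6.8] t 3.63 q [ 0.03  0.82 -0.05  1.83  0.07  0.49  1.51]
axes [[0.0, 0.0, 1.0], [-0.0, 1.0, -0.0], [-1.0, -0.0, 0.0]]
w [-4.5  0.2  0. ] (alt wx +175) d_cm [-12.59   4.95 -15.69] rows>= 5
```

```bash
python3 -m creep '[[0,0,0,-1,0,0,0.4],[0,0,0,-2,0,0,0.4],[0,0,0,-3,0,0,0.4],[0,0,0,-4,0,0,0.4],[0,0,0,-6,0,0,0.4],[0,0,0,-6,0,0,0.4],[0,0,0,-6,0,0,0.4]]'; python3 go.py 524.4 -10 150 94.5
python3 - <<'E'
from h import *
i=get_image("side");cv2.imwrite("pics/s2.png",i["color"]);cv2.imwrite("pics/w2.png",get_image("wrist")["color"])
E
```

```text
t: 4.22
tool_pos: [0.6813, -0.0597, 0.0837]
ee_rot: [0.708, 0.0, 0.706, -0.0]
force: [-0.5, 0.0, -2.3]
opening: 0.0609
at [681.3 -59.7  83.7] jaw 90.0 open 60.9 F [-0.5  0.  -2.3] t 4.22 q [ 0.04  0.74 -0.05  1.81  0.06  0.58  1.52]
axes [[0.0, 0.0, 1.0], [-0.0, 1.0, -0.0], [-1.0, -0.0, 0.0]]
w [-4.5  0.2  0. ] (alt wx +175) d_cm [ -6.68   4.96 -15.68] rows>= 5
```

View pics/s2.png

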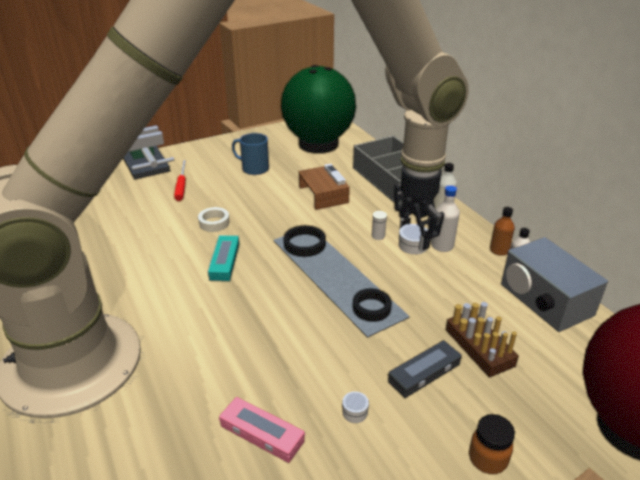

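View pics/w2.png

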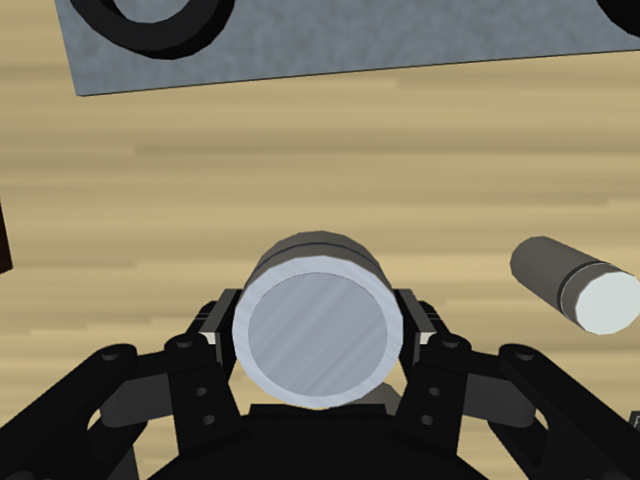

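```bash
cat > wt.py <<'E'
from h import *
import sys
# wrist disc: z_top mm, roi
z=float(sys.argv[1])/1000;a,b,e,f=map(int,sys.argv[2:6]);vmin=int(sys.argv[6]) if len(sys.argv)>6 else 130
i=get_image("wrist");c=cv2.cvtColor(i["color"],cv2.COLOR_BGR2HSV)
m=((c[...,1]<70)&(c[...,2]>vmin)).astype(np.uint8)
q=np.zeros_like(m);q[b:f,a:e]=m[b:f,a:e]
k=max(cv2.findContours(q,0,1)[0],key=cv2.contourArea);k=cv2.convexHull(k).reshape(-1,2)
P=toplane(i,k,z)*1000;E=cv2.fitEllipse(P[:,:2].astype(np.float32));o=get_obs()
print("centre",np.round(E[0],1),"axes",np.round(E[1],1),"minus TCP",np.round(np.array(E[0])-o["tool_pos"][:2]*1000,1))
E
python3 wt.py 93 225 240 410 420
```

```text
centre [679.6 -58.8] axes [59.8 60.1] minus TCP [-0.3  0.9]
```

```bash
python3 -m creep '[[-4.5,0,0,0,5,-15.7,0.4],[-4.5,0,0,0,5,-15.7,0.4],[-4.5,0,0,0,5,-15.7,0.4],[-4.5,0,0,0,5,-15.7,0.4],[-4.5,0,0,0,5,-15.7,0.4],[-4.5,0,0,0,5,-15.7,0.4],[-4.5,0,0,0,5,-15.7,0.4],[-4.5,0,0,0,5,-15.7,0.4]]'; python3 go.py 524.4 -10 31 94.5;python3 wt.py 93 225 240 410 420
python3 - <<'E'
from h import *
cv2.imwrite("pics/w3.png",get_image("wrist")["color"])
E
```

```text
t: 5.03
tool_pos: [0.5249, -0.0097, 0.0817]
ee_rot: [0.707, -0.027, 0.706, 0.027]
force: [0.3, -0.5, -2.5]
opening: 0.0607
at [524.9  -9.7  81.7] jaw 94.4 open 60.7 F [ 0.3 -0.5 -2.5] t 5.03 q [-0.06  0.63 -0.05  2.19  0.09  0.33  1.47]
axes [[0.0, -0.08, 1.0], [-0.0, 1.0, 0.08], [-1.0, -0.0, 0.0]]
w [-0.1  0.1  0. ] (alt wx +180) d_cm [ 5.07 -0.02 -0.06] rows>= 2
centre [524.3  -9. ] axes [60.  60.5] minus TCP [-0.5  0.8]
```

View pics/w3.png

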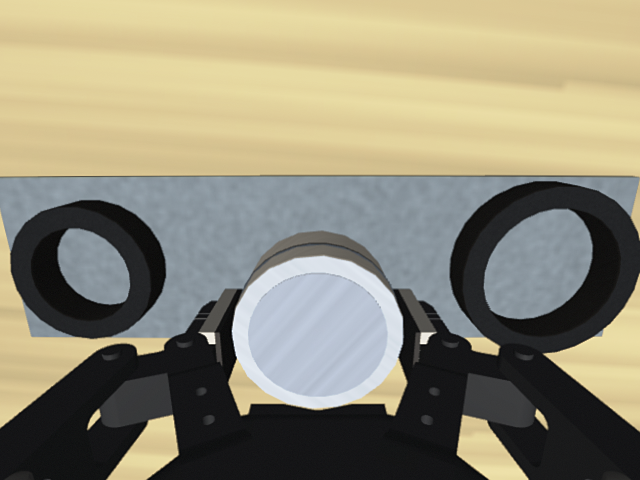

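Run:
```python
from h import *
i=get_image("wrist");v=cv2.cvtColor(i["color"],cv2.COLOR_BGR2HSV)
P=toplane(i,[[0,178],[638,177],[32,336],[320,176.5]],.006)*1000;print(P.round(1))
m=(v[...,2]<95).astype(np.uint8);q=np.zeros_like(m);q[190:345,5:172]=m[190:345,5:172]
# ring top outer: inner hole contour at z .028 & outer
k=max(cv2.findContours(q,0,1)[0],key=cv2.contourArea).reshape(-1,2)
cv2.imwrite("pics/m3.png",q*255)
a=P[1]-P[0];print(np.degrees(np.arctan2(-a[0],a[1])))
ax=np.array([np.cos(np.radians(4.5)),np.sin(np.radians(4.5))])
mid=(P[0]+P[1])[:2]/2+50*ax;print("centre from wrist",mid)
```

```text
[[ 492.  -188.1    6. ]
 [ 464.   164.4    6. ]
 [ 590.7 -184.     6. ]
 [ 478.   -11.3    6. ]]
4.537994576742155
centre from wrist [527.87925015  -7.92965561]
```

```bash
python3 -m creep '[[0,0,0,2,0,0.2,0.4],[0,0,0,3.5,0,0.2,0.4],[0,0,0,4.4,0,0.2,0.4],[0,0,0,4.8,0,0.2,0.4],[0,0,0,5,0,0.2,0.4],[0,0,0,5.0,0,0.2,0.4],[0,0,0,5.0,0,0.2,0.4]]'; python3 go.py 526.5 -10 30 94.5
```

```text
t: 5.77
tool_pos: [0.5257, -0.0094, 0.0323]
ee_rot: [0.707, -0.027, 0.706, 0.027]
force: [-0.5, 1.1, -2.2]
opening: 0.061
at [525.7  -9.4  32.3] jaw 94.5 open 61.0 F [-0.5  1.1 -2.2] t 5.77 q [-0.07  0.72 -0.03  2.2   0.1   0.23  1.46]
axes [[0.0, -0.08, 1.0], [-0.0, 1.0, 0.08], [-1.0, -0.0, 0.0]]
w [-0.  0.  0.] (alt wx +180) d_cm [ 0.23 -0.06  0.07] rows>= 1
```

```bash
python3 -m creep '[[0,0,0,0.1,0,0,0.4],[0,0,0,0.2,0,0,0.4],[0,0,0,0.2,0,0,0.4]]'; python3 -m creep '[[0,0,0,0.1,0,0,0.4],[0,0,0,0.1,0,0,0.4]]'
```

```text
t: 6.02
tool_pos: [0.5258, -0.0094, 0.0306]
ee_rot: [0.707, -0.028, 0.706, 0.027]
force: [-0.9, 0.3, 2.2]
opening: 0.0607
t: 6.18
tool_pos: [0.5258, -0.0094, 0.0305]
ee_rot: [0.707, -0.028, 0.706, 0.027]
force: [-3.6, 0.1, 18.1]
opening: 0.0604
```

Contact at TCP z ≈ 30.6. I'll open gently, back off and check.

```bash
python3 -m creep '[[0,0,0,-0.1,0,0,0.5],[0,0,0,-0.1,0,0,0.8],[0,0,0,-0.1,0,0,1],[0,0,0,-0.1,0,0,1],[0,0,0,-0.1,0,0,1],[0,0,0,-3,0,0,1],[0,0,0,-7,0,0,1],[0,0,0,-11,0,0,1],[0,0,0,-15,0,0,1],[0,0,0,-15,-4,0,1],[0,0,0,-15,-8,-4,1],[0,0,0,-15,-12,-8,1],[0,0,0,-15,-16,-12,1],[0,0,0,-15,-20,-14,1],[0,0,0,-15,-24,-14,1],[0,0,0,-15,-28,-14,1],[0,0,0,-15,-30,-14,1]]'
python3 - <<'E'
from m import *
import meas
cv2.imwrite("pics/t4.png",im["color"])
E
python3 go.py 384.3 -325 150 90
```

```text
t: 7.6
tool_pos: [0.4081, -0.305, 0.1791]
ee_rot: [0.706, -0.027, 0.707, 0.028]
force: [1.8, 1.5, 0.8]
opening: 0.0857
at [ 407.8 -314.3  179.3] jaw 94.0 open 85.7 F [  1.8 -10.1   1.3] t 7.65 q [ 0.62  0.45 -0.1   2.14  0.09  0.55  2.09]
axes [[0.0, -0.07, 1.0], [-0.01, 1.0, 0.07], [-1.0, -0.01, 0.0]]
w [4.  0.1 0.3] (alt wx -176) d_cm [ 2.93 -0.89 -2.43] rows>= 1
```

View pics/t4.png

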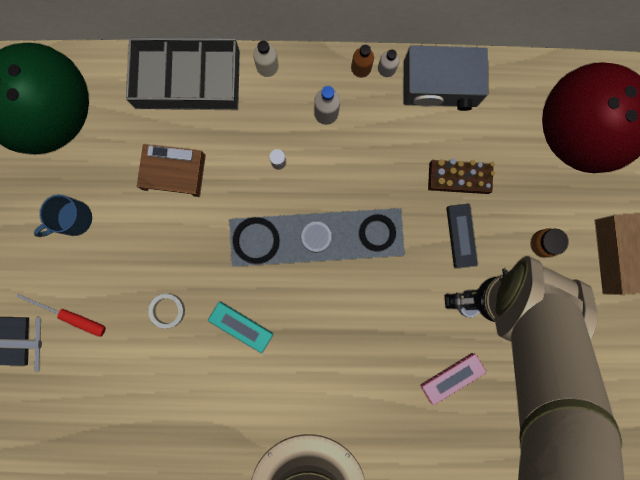

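```bash
cat > chk.py <<'E'
from m import *
hue=hsv[...,0];blue=(hue>90)&(hue<135)&(sat>12);nt=~((hue>14)&(hue<26)&(sat>60))
disc("wide",(blue&(val>112)),(298,215,336,257),.040)
disc("small",(blue&(val>105)),(298,205,336,257),.068)
rect("board",nt,(220,195,415,275),.006)
disc("scup",val<35,(350,205,403,258),.028);disc("lcup",val<35,(228,212,285,270),.028)
E
python3 chk.py
```

```text
wide minc 523.7 -9.4 d 62.5 ell [523.6  -9.4] [60.5 60.8]
small minc 528.8 -10.8 d 78.9 ell [524.1 -10.8] [61.4 70.5]
board [524.4 -10.1] [101. 360.] 4.54
scup minc 533.8 -133.8 d 74.5 ell [ 533.5 -133.9] [70.9 72.7]
lcup minc 513.6 113.4 d 94.1 ell [514.  113.4] [90.5 92.6]
```

```bash
python3 -m creep '[[0,0,0,0,-1,-2.3,1],[4,0,0,2.5,-1,-2.3,1],[4,0,0,5,-1,-2.3,1],[4,0,0,5,-1,-2.3,1],[4,0,0,5,-1,-2.3,1]]';python3 go.py 386 -325 31 90
python3 - <<'E'
from h import *
cv2.imwrite("pics/w5.png",get_image("wrist")["color"])
E
python3 wt.py 28 240 150 400 350
```

```text
t: 8.12
tool_pos: [0.3872, -0.3142, 0.1283]
ee_rot: [0.706, -0.003, 0.708, 0.004]
force: [-0.1, -0.0, 0.1]
opening: 0.0852
at [ 387.2 -314.2  128.3] jaw 90.5 open 85.2 F [-0.1 -0.   0.1] t 8.12 q [ 0.62  0.53 -0.08  2.21  0.1   0.41  2.05]
axes [[-0.0, -0.01, 1.0], [0.0, 1.0, 0.01], [-1.0, 0.0, -0.0]]
w [ 0.5 -0.1 -0.1] (alt wx -179) d_cm [ 9.72 -1.1  -0.1 ] rows>= 3
centre [ 387.4 -325.9] axes [41.3 41.6] minus TCP [ -0.7 -11.1]
```

View pics/w5.png

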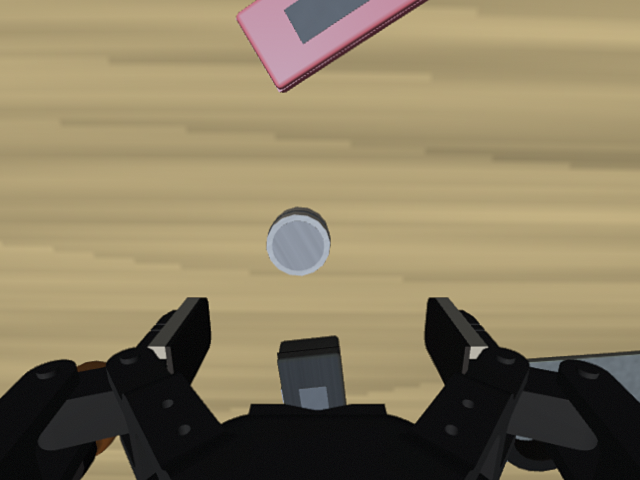

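```bash
python3 -m creep '[[0.5,0,0,0,-1.1,-0.1,1],[0.5,0,0,4,-1.1,-0.1,1],[0.5,0,0,7.5,-1.1,-0.1,1],[0.5,0,0,9.7,-1.1,-0.1,1],[0.5,0,0,9.7,-1.1,-0.1,1],[0.5,0,0,9.7,-1.1,-0.1,1],[0.5,0,0,9.7,-1.1,-0.1,0.5],[0.5,0,0,9.7,-1.1,-0.1,0.3],[0.5,0,0,9.7,-1.1,-0.1,0.2],[0.5,0,0,9.7,-1.1,-0.1,0.2],[0.5,0,0,9.7,-1.1,-0.1,0.2],[0.5,0,0,9.7,-1.1,-0.1,0.2],[0.5,0,0,9.7,-1.1,-0.1,0.2]]' 30;python3 go.py 386 -325 120 90
```

```text
t: 9.3
tool_pos: [0.3873, -0.3266, 0.0335]
ee_rot: [0.708, -0.0, 0.706, -0.001]
force: [0.3, -0.1, 12.7]
opening: 0.0407
at [ 387.3 -326.6   33.5] jaw 90.0 open 40.7 F [ 0.3 -0.1 12.7] t 9.3 q [ 0.61  0.71 -0.04  2.25  0.13  0.19  2.03]
axes [[0.0, 0.0, 1.0], [-0.0, 1.0, -0.0], [-1.0, -0.0, 0.0]]
w [-0.   0.1  0.1] (alt wx +180) d_cm [-8.65  0.15 -0.11] rows>= 3
```

```bash
python3 -m creep '[[0,0,0,-2,0,0,0.2],[0,0,0,-5,0,0,0.2],[0,0,0,-9,0,0,0.2],[0,0,0,-9,0,0,0.2],[0,0,0,-9,0,0,0.2]]';python3 go.py 526 -10 120 94.5
python3 - <<'E'
from h import *
cv2.imwrite("pics/w6.png",get_image("wrist")["color"])
i=get_image("side")["color"];cv2.imwrite("pics/s6.png",cv2.resize(i[250:480,200:500],None,fx=2.4,fy=2.4))
import workcell;print(workcell.tip_extent)
E
```

```text
t: 9.72
tool_pos: [0.3876, -0.3269, 0.1246]
ee_rot: [0.709, -0.001, 0.705, -0.002]
force: [0.3, 0.8, -1.8]
opening: 0.0406
at [ 387.6 -326.9  124.6] jaw 89.9 open 40.6 F [ 0.3  0.8 -1.8] t 9.72 q [ 0.65  0.54 -0.08  2.2   0.1   0.4   2.05]
axes [[0.0, 0.0, 1.0], [-0.0, 1.0, -0.0], [-1.0, -0.0, 0.0]]
w [-4.6  0.3  0.2] (alt wx +175) d_cm [ 0.42 31.71 13.8 ] rows>= 9
0.019
```

View pics/w6.png

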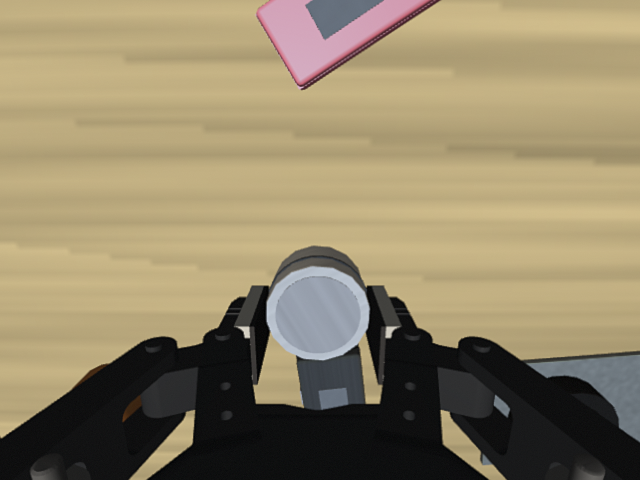

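View pics/s6.png

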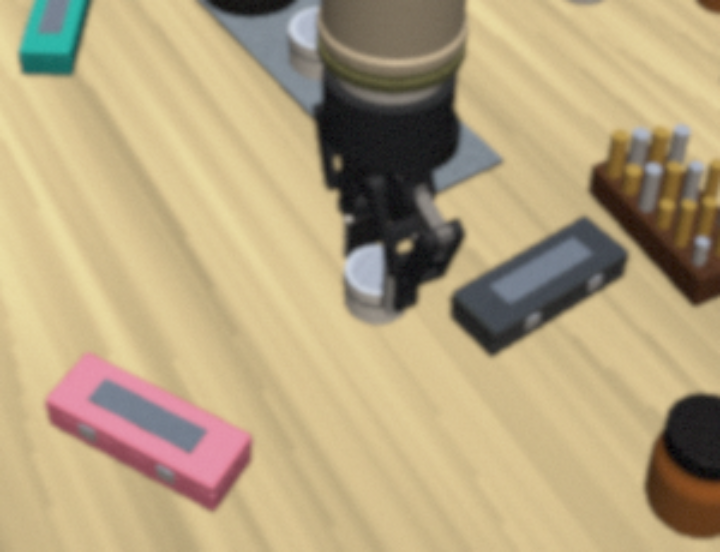

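```bash
python3 wt.py 118 255 240 380 370; python3 -m creep '[[-4.6,0,0,0.4,31.7,13.8,0.2],[-4.6,0,0,0.4,31.7,13.8,0.2],[-4.6,0,0,0.4,31.7,13.8,0.2],[-4.6,0,0,0.4,31.7,13.8,0.2],[-4.6,0,0,0.4,31.7,13.8,0.2],[-4.6,0,0,0.4,31.7,13.8,0.2],[-4.6,0,0,0.4,31.7,13.8,0.2],[-4.6,0,0,0.4,31.7,13.8,0.2],[-4.6,0,0,0.4,31.7,13.8,0.2],[-4.6,0,0,0.4,31.7,13.8,0.2],[-4.6,0,0,0.4,31.7,13.8,0.2],[-4.6,0,0,0.4,31.7,13.8,0.2],[-4.6,0,0,0.4,31.7,13.8,0.2]]'; python3 go.py 525.5 -9.2 80 94.5;python3 wt.py 110 255 240 380 370
python3 - <<'E'
from h import *
cv2.imwrite("pics/w7.png",get_image("wrist")["color"])
E
```

```text
centre [ 385.6 -325.2] axes [40.5 40.6] minus TCP [-0.7  0.6]
t: 10.95
tool_pos: [0.524, -0.0108, 0.1174]
ee_rot: [0.706, -0.028, 0.707, 0.027]
force: [0.1, -0.4, -0.4]
opening: 0.0406
at [524.  -10.8 117.4] jaw 94.4 open 40.6 F [ 0.1 -0.4 -0.4] t 10.95 q [-0.08  0.56 -0.01  2.17  0.01  0.41  1.55]
axes [[-0.0, -0.08, 1.0], [-0.0, 1.0, 0.08], [-1.0, -0.0, -0.0]]
w [-0.1 -0.1  0. ] (alt wx +180) d_cm [3.74 0.15 0.17] rows>= 1
centre [524.6 -10.1] axes [41.7 42.2] minus TCP [0.4 0.7]
```

View pics/w7.png

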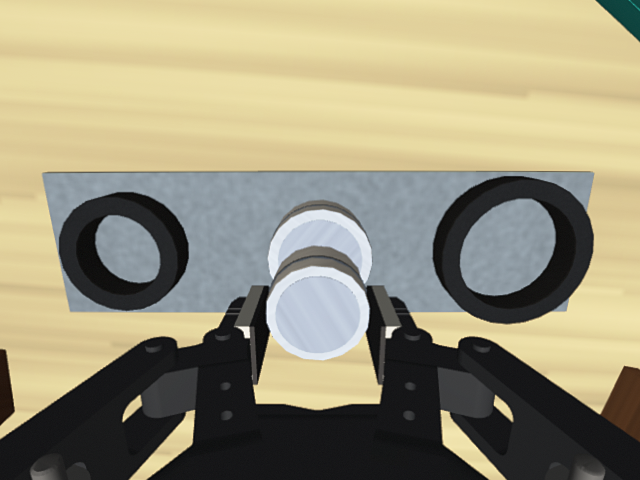

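```bash
python3 -m creep '[[0,0,0,2,0.15,0.2,0.2],[0,0,0,3.5,0.15,0.2,0.2],[0,0,0,3.7,0.15,0.2,0.2],[0,0,0,3.7,0.15,0.2,0.2],[0,0,0,3.7,0.15,0.2,0.2]]'; python3 go.py 526 -9.3 75 94.5
```

```text
t: 11.47
tool_pos: [0.5267, -0.0081, 0.0813]
ee_rot: [0.706, -0.028, 0.707, 0.028]
force: [0.3, 0.1, -1.4]
opening: 0.0406
at [526.7  -8.1  81.3] jaw 94.5 open 40.6 F [ 0.3  0.1 -1.4] t 11.47 q [-0.09  0.63 -0.01  2.18  0.01  0.33  1.54]
axes [[-0.0, -0.08, 1.0], [-0.0, 1.0, 0.08], [-1.0, -0.0, -0.0]]
w [ 0. -0.  0.] (alt wx -180) d_cm [ 0.63 -0.12 -0.08] rows>= 1
```

```bash
python3 -m creep '[[0,0,0,0.3,-0.12,-0.08,0.2],[0,0,0,0.5,-0.12,-0.08,0.2],[0,0,0,0.5,-0.12,-0.08,0.2],[0,0,0,0.5,-0.12,-0.08,0.2]]'; python3 go.py 526 -9.3 74 94.5
```

```text
t: 11.8
tool_pos: [0.5261, -0.0088, 0.0762]
ee_rot: [0.707, -0.028, 0.706, 0.028]
force: [0.2, 0.3, -0.7]
opening: 0.0407
at [526.1  -8.8  76.2] jaw 94.6 open 40.7 F [ 0.2  0.3 -0.7] t 11.8 q [-0.09  0.64 -0.01  2.19  0.02  0.32  1.54]
axes [[0.0, -0.08, 1.0], [0.0, 1.0, 0.08], [-1.0, -0.0, 0.0]]
w [0.1 0.  0. ] (alt wx -180) d_cm [ 0.22 -0.05 -0.02] rows>= 1
```

```bash
python3 -m creep '[[0,0,0,0.1,-0.05,0,0.2],[0,0,0,0.15,-0.05,0,0.2],[0,0,0,0.15,-0.05,0,0.2]]'; python3 -m creep '[[0,0,0,0.1,0,0,0.2],[0,0,0,0.1,0,0,0.2]]'
```

```text
t: 12.05
tool_pos: [0.5261, -0.0092, 0.0744]
ee_rot: [0.707, -0.028, 0.707, 0.028]
force: [0.5, 0.4, -0.5]
opening: 0.0405
t: 12.22
tool_pos: [0.5262, -0.0092, 0.0736]
ee_rot: [0.707, -0.028, 0.706, 0.028]
force: [-1.4, -0.3, 1.9]
opening: 0.0405
```

```bash
python3 -m creep '[[0,0,0,0,0,0,0.5],[0,0,0,0,0,0,0.6],[0,0,0,0,0,0,0.8],[0,0,0,0,0,0,1],[0,0,0,0,0,0,1],[0,0,0,-2,0,0,1],[0,0,0,-6,0,0,1],[0,0,0,-10,0,0,1],[0,0,0,-10,4,4,1],[0,0,0,-10,8,8,1],[0,0,0,-10,8,12,1],[0,0,0,-10,8,15,1],[0,0,0,-10,8,15,1],[0,0,0,-10,8,15,1]]'; python3 go.py 684 72.5 110 60;python3 chk.py
python3 - <<'E'
from h import *
i=get_image("side")["color"];cv2.imwrite("pics/s8.png",i)
cv2.imwrite("pics/t8.png",get_image("top")["color"])
cv2.imwrite("pics/w8.png",get_image("wrist")["color"])
E
```

```text
t: 13.38
tool_pos: [0.672, 0.084, 0.1729]
ee_rot: [0.707, -0.028, 0.706, 0.029]
force: [-0.5, 0.1, -0.5]
opening: 0.0852
at [672.   84.  172.9] jaw 94.6 open 85.2 F [-0.5  0.1 -0.5] t 13.38 q [-0.21  0.62  0.01  1.78 -0.01  0.73  1.45]
axes [[0.0, -0.08, 1.0], [0.0, 1.0, 0.08], [-1.0, 0.0, 0.0]]
w [34.6  0.1 -0.1] (alt wx -145) d_cm [ 6.29 -1.24  1.09] rows>= 5
wide minc 523.9 -9.3 d 62.8 ell [523.4 -13.7] [50.1 63.6]
small minc 521.4 -18.9 d 96.5 ell [520.9 -17.5] [57.3 85.6]
board [529.7 -76. ] [101.  227.8] 4.51
scup minc 533.8 -133.4 d 74.6 ell [ 533.6 -133.9] [70.8 72.8]Traceback (most recent call last):
  File "chk.py", line 6, in <module>
    disc("scup",val<35,(350,205,403,258),.028);disc("lcup",val<35,(228,212,285,270),.028)
                                               ~~~~^^^^^^^^^^^^^^^^^^^^^^^^^^^^^^^^^^^^^^
  File "m.py", line 10, in disc
    k=blob(mask,roi);P=toplane(im,k,z);(x,y),r=cv2.minEnclosingCircle(P[:,:2].astype(np.float32)*1000)
  File "m.py", line 8, in blob
    return max(cs,key=cv2.contourArea).reshape(-1,2)
           ~~~^^^^^^^^^^^^^^^^^^^^^^^^
ValueError: max() iterable argument is empty
```

View pics/s8.png

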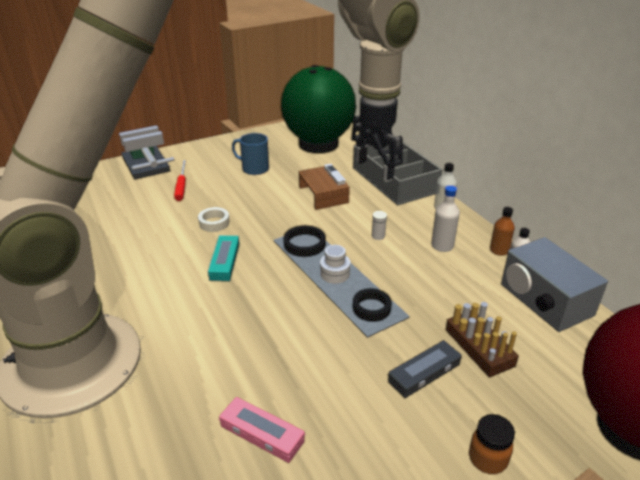

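View pics/w8.png

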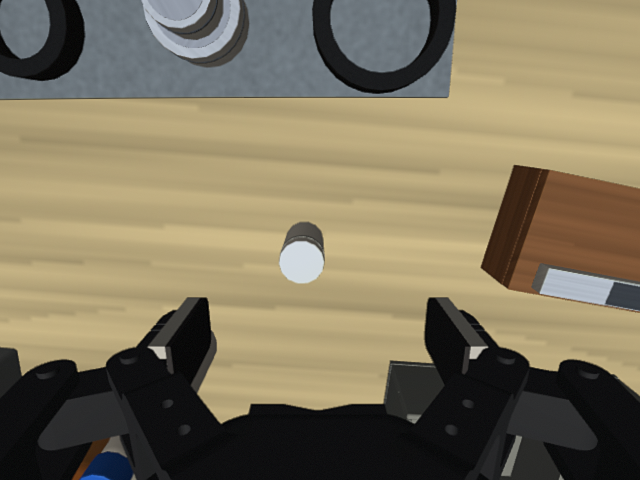

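View pics/t8.png

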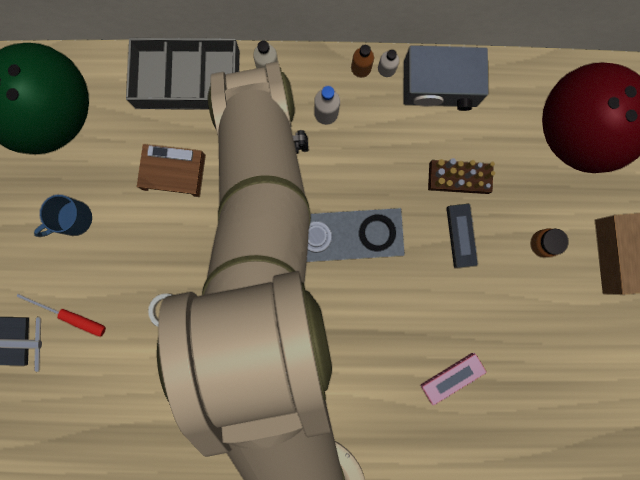

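```bash
python3 wt.py 60 270 230 335 295; python3 go.py 683 72.5 50 94.5
```

```text
centre [684.6  72.5] axes [31.3 31.7] minus TCP [16.7 -9.2]
at [668.   81.7 173.4] jaw 94.5 open 85.2 F [0.7 0.7 0.2] t 13.63 q [-0.21  0.62  0.01  1.79 -0.01  0.73  1.45]
axes [[-0.0, -0.08, 1.0], [-0.0, 1.0, 0.08], [-1.0, -0.0, -0.0]]
w [ 0.  -0.1  0. ] (alt wx -180) d_cm [12.34 -1.04  1.44] rows>= 3
```

```bash
python3 -m creep '[[0,0,0,0,-1.1,1.5,1],[0,0,0,4,-1.1,1.5,1],[0,0,0,8,-1.1,1.5,1],[0,0,0,11,-1.1,1.5,1],[0,0,0,12.3,-1.1,1.5,1],[0,0,0,12.3,-1.1,1.5,1],[0,0,0,12.3,-1.1,1.5,1]]'; python3 go.py 684 72 50 94.5
```

```text
t: 14.22
tool_pos: [0.685, 0.0724, 0.051]
ee_rot: [0.706, -0.028, 0.707, 0.028]
force: [-0.5, -0.0, 0.7]
opening: 0.0851
at [685.   72.4  51. ] jaw 94.5 open 85.1 F [-0.5 -0.   0.7] t 14.22 q [-0.19  0.79  0.    1.81 -0.    0.54  1.46]
axes [[-0.0, -0.08, 1.0], [-0.0, 1.0, 0.08], [-1.0, -0.0, -0.0]]
w [ 0. -0.  0.] (alt wx -180) d_cm [ 0.1  -0.03 -0.1 ] rows>= 1
```

```bash
python3 -m creep '[[0,0,0,0,0,-0.1,0.7],[0,0,0,0,0,-0.1,0.5],[0,0,0,0,0,-0.1,0.35],[0,0,0,0,0,-0.1,0.2],[0,0,0,0,0,-0.1,0.1],[0,0,0,0,0,-0.1,0.1],[0,0,0,0,0,-0.1,0.1],[0,0,0,0,0,-0.1,0.1],[0,0,0,0,0,-0.1,0.1]]' 30;  python3 go.py 684 72 50 94.5; python3 -m creep '[[0,0,0,-3,0,0,0.1],[0,0,0,-7,0,0,0.1],[0,0,0,-11,0,0,0.1],[0,0,0,-11,0,0,0.1],[0,0,0,-11,0,0,0.1]]'; python3 go.py 452 -140 160 94.5
python3 - <<'E'
from h import *
cv2.imwrite("pics/w9.png",get_image("wrist")["color"])
E
```

```text
t: 14.97
tool_pos: [0.6848, 0.0726, 0.0517]
ee_rot: [0.707, -0.028, 0.706, 0.028]
force: [-0.7, 0.3, 7.1]
opening: 0.0312
at [684.8  72.6  51.7] jaw 94.6 open 31.2 F [-0.7  0.3  7.1] t 14.97 q [-0.19  0.79  0.    1.81 -0.    0.54  1.46]
axes [[0.0, -0.08, 1.0], [0.0, 1.0, 0.08], [-1.0, 0.0, 0.0]]
w [ 0.1  0.1 -0. ] (alt wx -180) d_cm [ 0.17 -0.05 -0.08] rows>= 1
t: 15.38
tool_pos: [0.6856, 0.0727, 0.1635]
ee_rot: [0.708, -0.028, 0.705, 0.028]
force: [-0.4, -0.5, -1.2]
opening: 0.0308
at [685.6  72.7 163.5] jaw 94.6 open 30.8 F [-0.4 -0.5 -1.2] t 15.38 q [-0.19  0.65  0.01  1.76 -0.    0.73  1.47]
axes [[0.01, -0.08, 1.0], [0.0, 1.0, 0.08], [-1.0, 0.0, 0.01]]
w [ 0.1  0.3 -0. ] (alt wx -180) d_cm [  0.21 -19.35 -24.97] rows>= 8
```

View pics/w9.png

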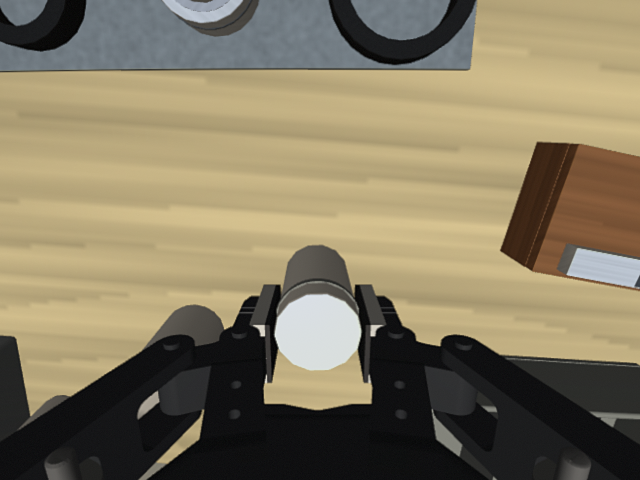

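```bash
python3 -m creep '[[0,0,0,0,-19.3,-25,0.1],[0,0,0,0,-19.3,-25,0.1],[0,0,0,0,-19.3,-25,0.1],[0,0,0,0,-19.3,-25,0.1],[0,0,0,0,-19.3,-25,0.1],[0,0,0,0,-19.3,-25,0.1],[0,0,0,0,-19.3,-25,0.1],[0,0,0,0,-19.3,-25,0.1],[0,0,0,0,-19.3,-25,0.1],[0,0,0,0,-19.3,-25,0.1],[0,0,0,0,-19.3,-25,0.1]]'; python3 go.py 452.2 -140.3 55 94.5; python3 wt.py 170 260 280 375 375
python3 - <<'E'
from h import *
cv2.imwrite("pics/w10.png",get_image("wrist")["color"])
E
```

```text
t: 16.35
tool_pos: [0.4506, -0.1393, 0.1598]
ee_rot: [0.706, -0.028, 0.707, 0.028]
force: [1.0, -0.3, -1.9]
opening: 0.0312
at [ 450.6 -139.3  159.8] jaw 94.6 open 31.2 F [ 1.  -0.3 -1.9] t 16.35 q [ 0.21  0.45 -0.03  2.25  0.03  0.44  1.79]
axes [[-0.0, -0.08, 1.0], [0.0, 1.0, 0.08], [-1.0, 0.0, -0.0]]
w [ 0.1 -0.  -0. ] (alt wx -180) d_cm [10.48 -0.12  0.16] rows>= 3
centre [ 449.3 -138.6] axes [30.5 30.8] minus TCP [-1.7  0.3]
```

View pics/w10.png

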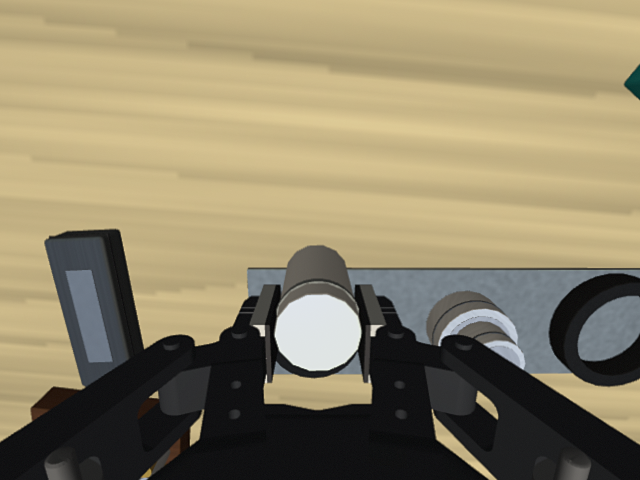

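```bash
python3 -m creep '[[0,0,0,4,-0.1,0.2,0.1],[0,0,0,7.5,-0.1,0.2,0.1],[0,0,0,10,-0.1,0.2,0.1],[0,0,0,10.4,-0.1,0.2,0.1],[0,0,0,10.4,-0.1,0.2,0.1],[0,0,0,10.4,-0.1,0.2,0.1]]'; python3 go.py 453 -140.3 52 94.5
```

```text
t: 16.95
tool_pos: [0.4528, -0.14, 0.0568]
ee_rot: [0.706, -0.028, 0.707, 0.029]
force: [-0.2, 0.2, -0.5]
opening: 0.0307
at [ 452.8 -140.    56.8] jaw 94.6 open 30.7 F [-0.2  0.2 -0.5] t 16.95 q [ 0.19  0.65 -0.02  2.31  0.05  0.18  1.78]
axes [[-0.0, -0.08, 1.0], [0.0, 1.0, 0.08], [-1.0, 0.0, -0.0]]
w [ 0.1 -0.  -0. ] (alt wx -180) d_cm [ 0.48 -0.03  0.02] rows>= 1
```

```bash
python3 -m creep '[[0,0,0,0.2,0,0,0.1],[0,0,0,0.4,0,0,0.1],[0,0,0,0.4,0,0,0.1],[0,0,0,0.4,0,0,0.1]]'; python3 -m creep '[[0,0,0,0.1,0,0,0.1],[0,0,0,0.1,0,0,0.1]]'
```

```text
t: 17.28
tool_pos: [0.4527, -0.1406, 0.0532]
ee_rot: [0.707, -0.028, 0.706, 0.028]
force: [0.3, 0.9, -1.5]
opening: 0.0308
t: 17.45
tool_pos: [0.4525, -0.1406, 0.0517]
ee_rot: [0.707, -0.028, 0.706, 0.028]
force: [0.3, -0.4, 0.3]
opening: 0.0309
```

```bash
python3 -m creep '[[0,0,0,0,0,0,0.4],[0,0,0,0,0,0,0.5],[0,0,0,0,0,0,0.7],[0,0,0,0,0,0,1],[0,0,0,0,0,0,1],[0,0,0,-3,0,0,1],[0,0,0,-7,0,0,1],[0,0,0,-11,0,0,1],[0,0,0,-11,-4,2,1],[0,0,0,-11,-8,4,1],[0,0,0,-11,-12,6,1],[0,0,0,-11,-16,6,1],[0,0,0,-11,-18,6,1],[0,0,0,-11,-18,6,1]]'; python3 go.py 532.5 -310.7 110 97.8;python3 chk.py
python3 - <<'E'
from h import *
i=get_image("side")["color"];cv2.imwrite("pics/s11.png",i)
cv2.imwrite("pics/t11.png",get_image("top")["color"])
cv2.imwrite("pics/w11.png",get_image("wrist")["color"])
E
```

```text
t: 18.62
tool_pos: [0.5259, -0.3223, 0.1613]
ee_rot: [0.707, -0.027, 0.706, 0.024]
force: [0.4, -0.3, -0.0]
opening: 0.0854
at [ 525.9 -322.3  161.3] jaw 94.2 open 85.4 F [ 0.4 -0.3 -0. ] t 18.62 q [ 0.49  0.58 -0.05  1.93  0.05  0.63  2.05]
axes [[0.0, -0.07, 1.0], [-0.0, 1.0, 0.07], [-1.0, -0.0, 0.0]]
w [-3.6  0.   0.2] (alt wx +176) d_cm [5.13 1.13 0.74] rows>= 2
wide minc 523.9 -9.3 d 62.8 ell [523.7  -9.4] [60.7 60.8]
small minc 524.3 -13.3 d 108.0 ell [524.2 -12.4] [75.3 88. ]
board [524.4 -10. ] [101.1 360.1] 4.52
scup minc 533.4 -133.7 d 74.5 ell [ 533.5 -134. ] [70.7 72.8]
lcup minc 513.6 113.4 d 94.0 ell [514.1 113.4] [90.4 92.4]
```

View pics/t11.png

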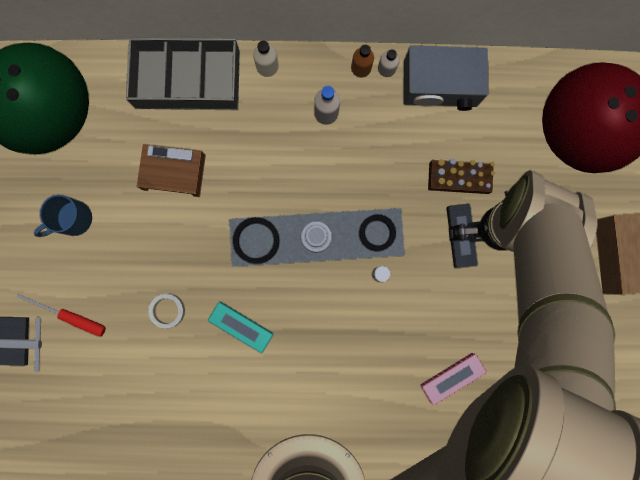

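View pics/w11.png

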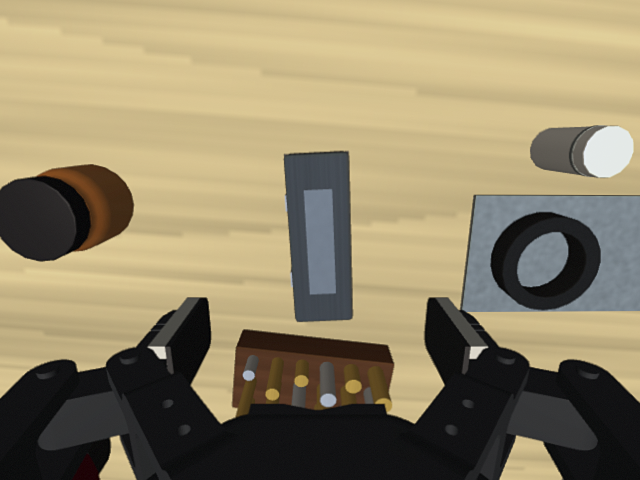

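```bash
cat > chk2.py <<'E'
from m import *
disc("blank",(val>160)&(sat<45),(365,255,400,290),.060)
# stack: edges by Hough in enlarged gray
g=cv2.cvtColor(im["color"],cv2.COLOR_BGR2GRAY)[212:262,292:342];G=cv2.resize(g,None,fx=8,fy=8,interpolation=cv2.INTER_CUBIC)
C=cv2.HoughCircles(G,cv2.HOUGH_GRADIENT,1,5,param1=60,param2=20,minRadius=70,maxRadius=130)
if C is not None:
  for u,v,r in C[0][:6]:
    p=np.array([(u+.5)/8-.5+292,(v+.5)/8-.5+212])
    print(p.round(1),r/8,"at z.068",(toplane(im,p,.068)[0,:2]*1000).round(1),"at .04",(toplane(im,p,.04)[0,:2]*1000).round(1))
cv2.imwrite("pics/stack%d.png"%int(get_obs()["t"]*100),G)
E
python3 chk2.py; ls pics/stack*
python3 - <<'E'
from h import *
i=get_image("wrist");v=cv2.cvtColor(i["color"],cv2.COLOR_BGR2HSV)
q=np.zeros((480,640),np.uint8);q[140:326,270:370]=(~((v[...,0]>10)&(v[...,0]<30)&(v[...,1]>50)))[140:326,270:370]
k=max(cv2.findContours(q,0,1)[0],key=cv2.contourArea).reshape(-1,2)
P=toplane(i,k,.028)[:,:2]*1000;print("case",cv2.minAreaRect(P.astype(np.float32)))
E
```

```text
blank minc 448.7 -141.5 d 30.7 ell [ 448.9 -141.4] [27.9 29.1]
[315.8 236.2] 15.0125 at z.068 [520.6  -8.6] at .04 [522.7  -8.8]
[316.1 235.6] 15.5625 at z.068 [521.9  -9.3] at .04 [524.   -9.5]
[316. 237.] 14.3375 at z.068 [519.2  -9.1] at .04 [521.2  -9.3]
[315.2 235.5] 15.85 at z.068 [522.1  -7.6] at .04 [524.2  -7.7]
[316.5 235.1] 16.175 at z.068 [522.9 -10. ] at .04 [525.  -10.2]
[317.  234.1] 13.1 at z.068 [524.9 -11. ] at .04 [527.1 -11.2]
pics/stack1886.png
case ((533.0963134765625, -311.9787902832031), (128.68328857421875, 46.31636428833008), 7.300287246704102)
```

Run:
```python
from m import *
c=im["color"][210:264,290:344];c=cv2.convertScaleAbs(cv2.resize(c,None,fx=10,fy=10,interpolation=cv2.INTER_CUBIC),alpha=1.5)
cv2.imwrite("pics/stackc.png",c)
```

```text
(no output)
```

View pics/stackc.png

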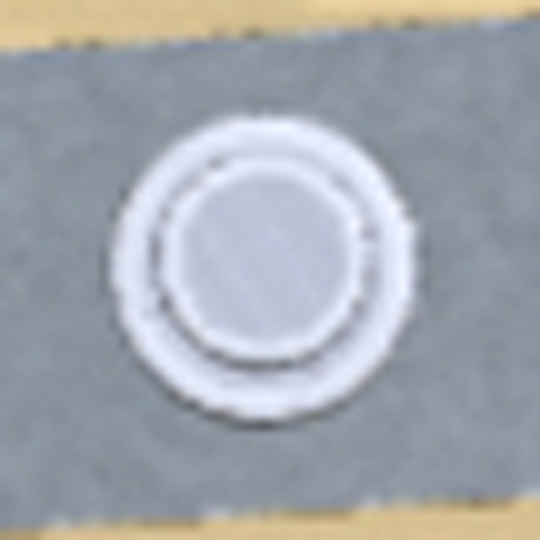

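```bash
python3 go.py 532.8 -311.5 35 97.6; python3 -m creep '[[-3.4,0,0,3,1,0.7,1],[-3.4,0,0,7,1,0.7,1],[-3.4,0,0,11,1,0.7,1],[-3.4,0,0,12.6,1,0.7,1],[-3.4,0,0,12.6,1,0.7,1],[-3.4,0,0,12.6,1,0.7,1]]';python3 go.py 532.8 -311.5 35 97.6
```

```text
at [ 526.6 -313.6  161.5] jaw 94.7 open 85.5 F [-0.  -0.3 -0.6] t 18.97 q [ 0.48  0.57 -0.06  1.94  0.05  0.63  2.05]
axes [[-0.0, -0.08, 1.0], [0.0, 1.0, 0.08], [-1.0, 0.0, -0.0]]
w [-2.9 -0.  -0. ] (alt wx +177) d_cm [12.65  0.15  0.63] rows>= 4
t: 19.47
tool_pos: [0.5325, -0.3036, 0.035]
ee_rot: [0.705, -0.049, 0.706, 0.05]
force: [0.3, 0.2, -0.1]
opening: 0.0854
at [ 532.5 -303.6   35. ] jaw 98.0 open 85.4 F [ 0.3  0.2 -0.1] t 19.47 q [ 0.46  0.76 -0.05  2.    0.09  0.39  2.05]
axes [[-0.0, -0.14, 0.99], [0.0, 0.99, 0.14], [-1.0, 0.0, -0.0]]
w [ 0.4 -0.1 -0.1] (alt wx -180) d_cm [ 0.   -0.78 -0.08] rows>= 1
```

```bash
python3 -m creep '[[0.4,0,0,0,-0.8,-0.1,1],[0.4,0,0,0,-0.8,-0.1,1],[0.4,0,0,0,-0.8,-0.1,0.7],[0.4,0,0,0,-0.8,-0.1,0.5],[0.4,0,0,0,-0.8,-0.1,0.4],[0.4,0,0,0,-0.8,-0.1,0.2],[0.4,0,0,0,-0.8,-0.1,0.2],[0.4,0,0,0,-0.8,-0.1,0.2],[0.4,0,0,0,-0.8,-0.1,0.2],[0.4,0,0,0,-0.8,-0.1,0.2]]' 60;python3 go.py 532.8 -311.5 35 97.6
```

```text
t: 20.3
tool_pos: [0.533, -0.3128, 0.0366]
ee_rot: [0.706, -0.047, 0.705, 0.046]
force: [-2.2, 2.0, 8.6]
opening: 0.044
at [ 533.  -312.8   36.6] jaw 97.6 open 44.0 F [-2.2  2.   8.6] t 20.3 q [ 0.47  0.76 -0.05  1.99  0.09  0.4   2.06]
axes [[0.0, -0.13, 0.99], [-0.0, 0.99, 0.13], [-1.0, -0.0, 0.0]]
w [-0.  0.  0.] (alt wx +180) d_cm [ 0.16  0.13 -0.  ] rows>= 1
```

```bash
python3 -m creep '[[0,0,0,-2,0,0,0.2],[0,0,0,-6,0,0,0.2],[0,0,0,-10,0,0,0.2],[0,0,0,-13,0,0,0.2],[0,0,0,-16,0,0,0.2],[0,0,0,-16,0,0,0.2]]'
python3 - <<'E'
from h import *
cv2.imwrite("pics/w12.png",get_image("wrist")["color"])
E
python3 go.py 560 170 200 83
```

```text
t: 20.8
tool_pos: [0.5348, -0.3138, 0.2014]
ee_rot: [0.708, -0.048, 0.703, 0.045]
force: [1.5, -0.5, -2.6]
opening: 0.0444
at [ 534.  -313.3  198.7] jaw 97.6 open 43.8 F [-0.6  0.  -4. ] t 20.85 q [ 0.49  0.53 -0.08  1.9   0.06  0.71  2.08]
axes [[0.01, -0.13, 0.99], [-0.0, 0.99, 0.13], [-1.0, -0.0, 0.0]]
w [14.6  0.3  0.1] (alt wx -165) d_cm [-0.24 47.57  8.94] rows>= 12
```

View pics/w12.png

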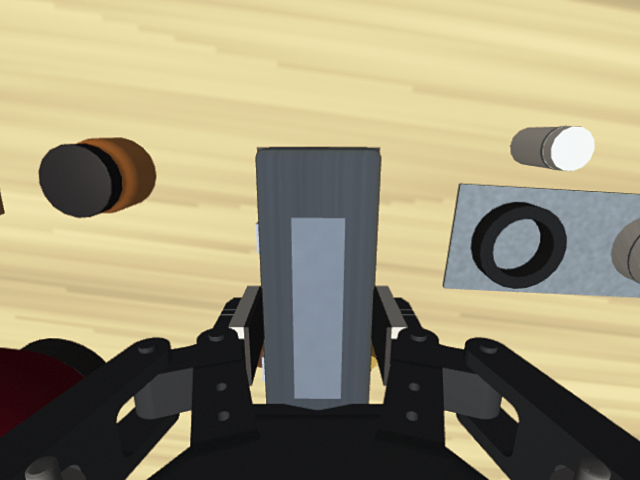

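Case is held square and level. Carrying it to a viewpoint beside the riser.

```bash
python3 -m creep '[[14.6,0,0,0,47.6,8.9,0.2],[14.6,0,0,0,47.6,8.9,0.2],[14.6,0,0,0,47.6,8.9,0.2],[14.6,0,0,0,47.6,8.9,0.2],[14.6,0,0,0,47.6,8.9,0.2],[14.6,0,0,0,47.6,8.9,0.2],[14.6,0,0,0,47.6,8.9,0.2],[14.6,0,0,0,47.6,8.9,0.2],[14.6,0,0,0,47.6,8.9,0.2],[14.6,0,0,0,47.6,8.9,0.2],[14.6,0,0,0,47.6,8.9,0.2],[14.6,0,0,0,47.6,8.9,0.2],[14.6,0,0,0,47.6,8.9,0.2],[14.6,0,0,0,47.6,8.9,0.2],[14.6,0,0,0,47.6,8.9,0.2],[14.6,0,0,0,47.6,8.9,0.2]]'
python3 - <<'E'
from h import *
cv2.imwrite("pics/w13.png",get_image("wrist")["color"])
E
python3 go.py 560 170 200 83
```

```text
t: 22.18
tool_pos: [0.5579, 0.1691, 0.1947]
ee_rot: [0.705, 0.044, 0.706, -0.045]
force: [-0.7, 0.5, -3.1]
opening: 0.044
at [558.1 169.  194.9] jaw 82.8 open 43.9 F [ 0.   0.5 -3. ] t 22.23 q [-0.41  0.5   0.02  1.98 -0.02  0.66  1.07]
axes [[-0.0, 0.12, 0.99], [-0.0, 0.99, -0.12], [-1.0, -0.0, -0.0]]
w [-0.2 -0.   0.1] (alt wx +180) d_cm [-0.51  0.12  0.17] rows>= 1
```

View pics/w13.png

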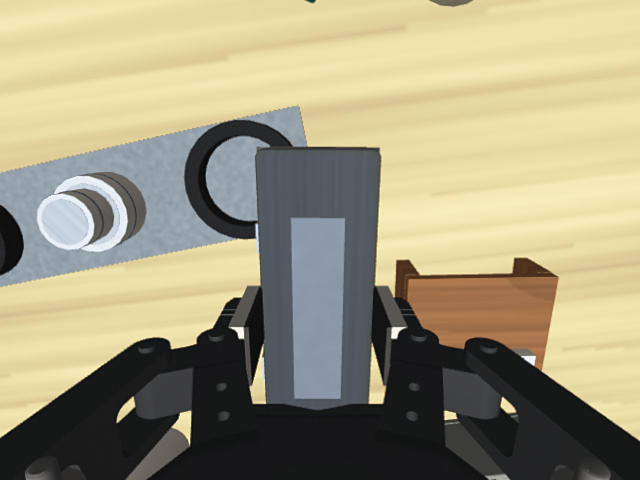

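Run:
```python
import cv2
c=cv2.imread("pics/w13.png")[240:360,380:580];cv2.imwrite("pics/w13c.png",cv2.resize(c,None,fx=4,fy=4,interpolation=cv2.INTER_CUBIC))
```

```text
(no output)
```

View pics/w13c.png

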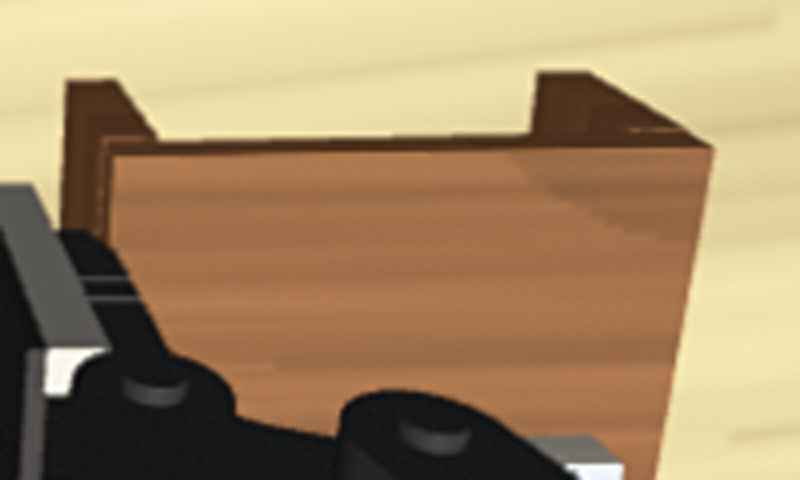

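Run:
```python
from h import *
i=get_image("wrist")
L=dict(tR=(112,156,.048),tL=(714,148,.048),oR=(67,80,0),iR=(116,80,0),iL=(538,73,0),oL=(588,72,0),sideL=(657,470,.048))
W={k:toplane(i,[380+u/4-.4,240+v/4-.4],z)[0,:2]*1000 for k,(u,v,z) in L.items()}
for k in W: print(k,W[k].round(1))
for a,b in(("tR","tL"),("oR","oL"),("iR","iL")):
    d=W[b]-W[a];y=np.arctan2(-d[0],d[1]);m=(W[a]+W[b])/2
    print(a,b,np.linalg.norm(d).round(1),"yaw",np.degrees(y).round(2),"frontmid",m.round(1),"centre",(m+45*np.array([np.cos(y),np.sin(y)])).round(1))
d=W["sideL"]-W["tL"];print("side yaw",np.degrees(np.arctan2(d[1],d[0])))
```

```text
tR [608.8 236.5]
tL [622.5 357.6]
oR [609.5 237.4]
iR [610.9 248.7]
iL [621.5 346.8]
oL [622.8 358.5]
sideL [696.7 349.9]
tR tL 121.9 yaw -6.44 frontmid [615.6 297. ] centre [660.3 292. ]
oR oL 121.8 yaw -6.25 frontmid [616.1 298. ] centre [660.8 293.1]
iR iL 98.7 yaw -6.18 frontmid [616.2 297.8] centre [661.  292.9]
side yaw -5.926508693574571
```

```bash
python3 go.py 530.3 305.6 195 83.75; python3 -m creep '[[-0.9,0,0,0,13.9,-4.4,0.2],[-0.9,0,0,0,13.9,-4.4,0.2],[-0.9,0,0,0,13.9,-4.4,0.2],[-0.9,0,0,0,13.9,-4.4,0.2],[-0.9,0,0,0,13.9,-4.4,0.2],[-0.9,0,0,0,13.9,-4.4,0.2],[-0.9,0,0,0,13.9,-4.4,0.2]]';  python3 go.py 530.3 305.6 42 83.75
```

```text
at [558.3 169.2 195.1] jaw 82.8 open 44.1 F [ 0.4  0.1 -1.8] t 22.28 q [-0.41  0.5   0.02  1.98 -0.02  0.66  1.07]
axes [[-0.0, 0.12, 0.99], [-0.0, 0.99, -0.12], [-1.0, -0.0, -0.0]]
w [-0.9 -0.   0. ] (alt wx +179) d_cm [ 0.   13.19 -4.48] rows>= 4
t: 22.87
tool_pos: [0.5321, 0.3124, 0.1953]
ee_rot: [0.706, 0.038, 0.706, -0.039]
force: [0.1, -0.5, -2.8]
opening: 0.0443
at [532.1 312.4 195.3] jaw 83.8 open 44.3 F [ 0.1 -0.5 -2.8] t 22.87 q [-0.64  0.53  0.03  1.91 -0.02  0.7   0.86]
axes [[-0.0, 0.11, 0.99], [-0.0, 0.99, -0.11], [-1.0, -0.0, 0.0]]
w [0.  0.  0.1] (alt wx -180) d_cm [15.33 -0.68 -0.11] rows>= 4
```

```bash
python3 -m creep '[[0,0,0,0,-0.7,-0.1,0.2],[0,0,0,4,-0.7,-0.1,0.2],[0,0,0,8,-0.7,-0.1,0.2],[0,0,0,12,-0.7,-0.1,0.2],[0,0,0,14.5,-0.7,-0.1,0.2],[0,0,0,15.2,-0.7,-0.1,0.2],[0,0,0,15.2,-0.7,-0.1,0.2],[0,0,0,15.2,-0.7,-0.1,0.2]]';  python3 go.py 585 299.6 39 83.75;python3 - <<'E'
from h import *
cv2.imwrite("pics/s14.png",get_image("side")["color"]);cv2.imwrite("pics/t14.png",get_image("top")["color"])
E
```

```text
t: 23.53
tool_pos: [0.5308, 0.3064, 0.0443]
ee_rot: [0.706, 0.038, 0.706, -0.038]
force: [-0.2, 0.3, -1.8]
opening: 0.0436
at [530.8 306.4  44.3] jaw 83.8 open 43.6 F [-0.2  0.3 -1.8] t 23.53 q [-0.63  0.74  0.01  2.   -0.02  0.4   0.87]
axes [[0.0, 0.11, 0.99], [-0.0, 0.99, -0.11], [-1.0, -0.0, 0.0]]
w [0. 0. 0.] (alt wx -180) d_cm [ 0.54 -0.08  5.46] rows>= 2
```

View pics/s14.png

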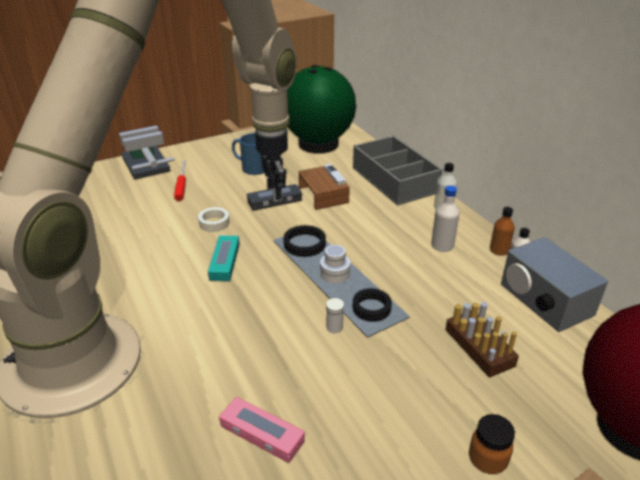

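View pics/t14.png

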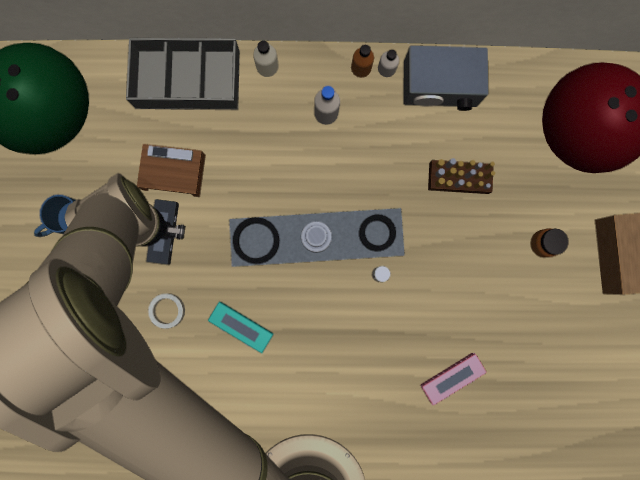

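```bash
python3 -m creep '[[0,0,0,0.5,-0.1,0,0.2],[0,0,0,0.5,-0.1,1,0.2],[0,0,0,0.5,-0.1,2.5,0.2],[0,0,0,0.5,-0.1,4,0.2],[0,0,0,0.5,-0.1,5.4,0.2],[0,0,0,0.5,-0.1,5.4,0.2],[0,0,0,0.5,-0.1,5.4,0.2]]';  python3 go.py 585 299.6 36.5 83.75
```

```text
t: 24.22
tool_pos: [0.5848, 0.3001, 0.0389]
ee_rot: [0.707, 0.038, 0.706, -0.038]
force: [-0.0, -0.1, -3.0]
opening: 0.0439
at [584.8 300.1  38.9] jaw 83.8 open 43.9 F [-0.  -0.1 -3. ] t 24.22 q [-0.57  0.78  0.01  1.89 -0.01  0.46  0.91]
axes [[0.0, 0.11, 0.99], [0.0, 0.99, -0.11], [-1.0, 0.0, 0.0]]
w [ 0.   0.1 -0. ] (alt wx -180) d_cm [ 0.24 -0.05  0.03] rows>= 1
```

```bash
python3 -m creep '[[0,0,0,0.15,0,0,0.2],[0,0,0,0.2,0,0,0.2],[0,0,0,0.2,0,0,0.2]]';  python3 go.py 585 299.6 36.5 83.75
```

```text
t: 24.47
tool_pos: [0.5829, 0.3008, 0.0367]
ee_rot: [0.706, 0.038, 0.706, -0.038]
force: [-1.1, -1.3, 1.0]
opening: 0.0443
at [582.9 300.8  36.7] jaw 83.9 open 44.3 F [-1.1 -1.3  1. ] t 24.47 q [-0.57  0.79  0.01  1.9  -0.01  0.46  0.91]
axes [[-0.0, 0.11, 0.99], [-0.0, 0.99, -0.11], [-1.0, -0.0, -0.0]]
w [ 0.1 -0.   0. ] (alt wx -180) d_cm [ 0.02 -0.1   0.22] rows>= 1
```

```bash
python3 -m creep '[[0,0,0,0,0,0,0.6],[0,0,0,0,0,0,0.8],[0,0,0,0,0,0,1],[0,0,0,0,0,0,1],[0,0,0,0,0,-2,1],[0,0,0,0,0,-4.3,1],[0,0,0,0,0,-4.5,1],[0,0,0,0,0,-4.5,1]]';  python3 go.py 540 304.5 36 83.75;python3 - <<'E'
from h import *
cv2.imwrite("pics/w15.png",get_image("wrist")["color"]);cv2.imwrite("pics/t15.png",get_image("top")["color"][120:300,80:320])
E
```

```text
t: 25.13
tool_pos: [0.5375, 0.306, 0.0365]
ee_rot: [0.706, 0.037, 0.706, -0.037]
force: [-0.1, -0.2, -0.3]
opening: 0.0854
at [537.5 306.   36.5] jaw 84.0 open 85.4 F [-0.1 -0.2 -0.3] t 25.13 q [-0.62  0.76  0.01  1.99 -0.02  0.4   0.88]
axes [[-0.0, 0.11, 0.99], [-0.0, 0.99, -0.11], [-1.0, -0.0, -0.0]]
w [ 0.2 -0.1  0. ] (alt wx -180) d_cm [ 0.05 -0.12  0.27] rows>= 1
```

View pics/w15.png

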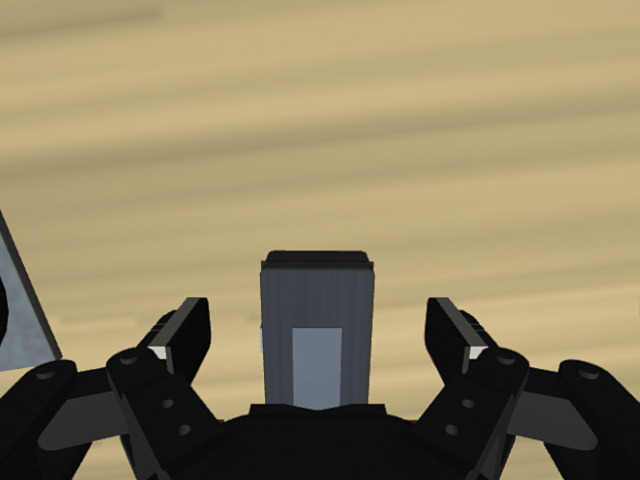

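View pics/t15.png

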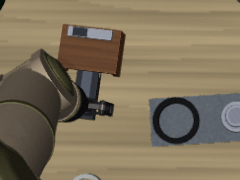

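```bash
python3 -m creep '[[0.2,0,0,0,-0.1,0.1,1],[0.2,0,0,0,-0.1,0.1,0.6],[0.2,0,0,0,-0.1,0.1,0.4],[0.2,0,0,0,-0.1,0.1,0.2],[0.2,0,0,0,-0.1,0.1,0.2],[0.2,0,0,0,-0.1,0.1,0.2],[0.2,0,0,0,-0.1,0.1,0.2],[0.2,0,0,0,-0.1,0.1,0.2]]' 50;  python3 go.py 586.5 299.4 37 83.75
```

```text
t: 25.9
tool_pos: [0.5401, 0.3043, 0.0367]
ee_rot: [0.706, 0.039, 0.706, -0.039]
force: [-0.5, -0.8, 5.6]
opening: 0.0448
at [540.1 304.3  36.7] jaw 83.7 open 44.8 F [-0.5 -0.8  5.6] t 25.9 q [-0.61  0.76  0.01  1.98 -0.02  0.4   0.88]
axes [[0.0, 0.11, 0.99], [0.0, 0.99, -0.11], [-1.0, 0.0, 0.0]]
w [-0.1  0.  -0. ] (alt wx +180) d_cm [-0.02  0.02  4.66] rows>= 2
```

```bash
python3 -m creep '[[0,0,0,-0.05,0,0.5,0.2],[0,0,0,-0.05,0,1.5,0.2],[0,0,0,-0.05,0,2.5,0.2],[0,0,0,-0.05,0,3.5,0.2],[0,0,0,-0.05,0,4,0.2],[0,0,0,-0.05,0,4,0.2],[0,0,0,-0.05,0,4,0.2]]';  python3 go.py 589 299.1 37 83.75; python3 -m creep '[[0,0,0,0,0,0.2,0.2],[0,0,0,0,0,0.4,0.2],[0,0,0,0,0,0.4,0.2]]'
```

```text
t: 26.48
tool_pos: [0.5808, 0.2994, 0.0368]
ee_rot: [0.707, 0.04, 0.705, -0.039]
force: [1.8, -0.7, -0.3]
opening: 0.0445
at [580.8 299.4  36.8] jaw 83.6 open 44.5 F [ 1.8 -0.7 -0.3] t 26.48 q [-0.57  0.78  0.01  1.9  -0.01  0.45  0.91]
axes [[0.0, 0.11, 0.99], [0.0, 0.99, -0.11], [-1.0, 0.0, 0.0]]
w [-0.2  0.1 -0. ] (alt wx +180) d_cm [-0.02  0.06  0.82] rows>= 1
t: 26.73
tool_pos: [0.5831, 0.2995, 0.0368]
ee_rot: [0.706, 0.039, 0.706, -0.039]
force: [-1.1, -1.1, 0.7]
opening: 0.0443
```

```bash
python3 -m creep '[[0,0,0,0,0,0.2,0.2],[0,0,0,0,0,0.3,0.2],[0,0,0,0,0,0.3,0.2]]'; python3 -m creep '[[0,0,0,0,0,0.1,0.2],[0,0,0,0,0,0.2,0.2],[0,0,0,0,0,0.2,0.2]]'; python3 -m creep '[[0,0,0,0,0,0.1,0.2],[0,0,0,0,0,0.2,0.2],[0,0,0,0,0,0.2,0.2]]'
```

```text
t: 26.98
tool_pos: [0.5869, 0.2991, 0.0368]
ee_rot: [0.706, 0.039, 0.706, -0.039]
force: [0.7, 0.3, -2.0]
opening: 0.0443
t: 27.23
tool_pos: [0.5881, 0.2989, 0.0368]
ee_rot: [0.706, 0.039, 0.706, -0.039]
force: [-2.4, 1.3, -0.1]
opening: 0.0443
t: 27.48
tool_pos: [0.5882, 0.299, 0.0368]
ee_rot: [0.705, 0.039, 0.707, -0.039]
force: [-7.9, -0.0, 3.6]
opening: 0.0446
```

```bash
python3 -m creep '[[0,0,0,0,0,0.1,0.2],[0,0,0,0,0,0.1,0.2],[0,0,0,0,0,0.1,0.2]]'; python3 go.py 588 299 37 83.75;  python3 - <<'E'
from h import *
cv2.imwrite("pics/w16.png",get_image("wrist")["color"])
E
```

```text
t: 27.73
tool_pos: [0.5882, 0.299, 0.0368]
ee_rot: [0.704, 0.038, 0.708, -0.039]
force: [-10.1, 0.2, 4.8]
opening: 0.0445
at [588.2 299.   36.8] jaw 83.7 open 44.5 F [-10.1   0.2   4.8] t 27.73 q [-0.56  0.79  0.01  1.88 -0.01  0.47  0.92]
axes [[-0.01, 0.11, 0.99], [-0.0, 0.99, -0.11], [-1.0, -0.0, -0.01]]
w [-0.  -0.3  0.1] (alt wx +180) d_cm [-0.02  0.   -0.02] rows>= 1
```

View pics/w16.png

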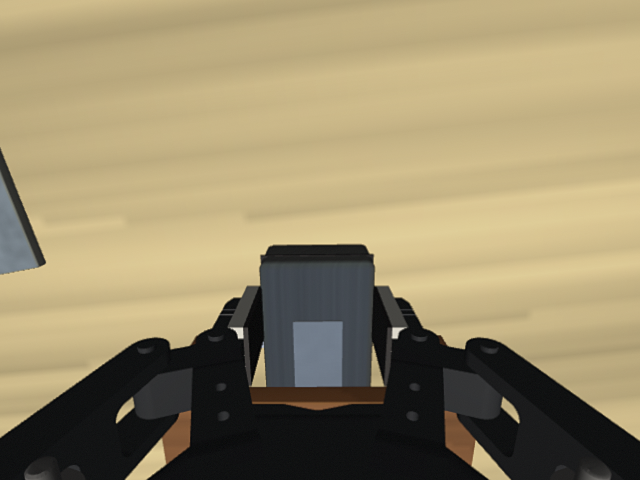

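```bash
python3 -m creep '[[0,0,0,0,0,-0.2,0.2],[0,0,0,0,0,-0.2,0.5],[0,0,0,0,0,-0.2,0.8],[0,0,0,0,0,-0.2,1],[0,0,0,0,0,-0.2,1],[0,0,0,-3,0,-0.2,1],[0,0,0,-7,0,-0.2,1],[0,0,0,-11,0,-0.5,1],[0,0,0,-15,0,-3,1],[0,0,0,-17,-4,-5,1],[0,0,0,-17,-8,-5,1],[0,0,0,-17,-12,-5,1],[0,0,0,-17,-12,-5,1],[0,0,0,-17,-12,-5,1]]';  python3 - <<'E'
from h import *
cv2.imwrite("pics/w17.png",get_image("wrist")["color"]);cv2.imwrite("pics/t17.png",get_image("top")["color"])
E
```

```text
t: 28.95
tool_pos: [0.529, 0.1811, 0.2079]
ee_rot: [0.707, 0.041, 0.705, -0.041]
force: [0.3, 0.8, 0.7]
opening: 0.0857
```

View pics/w17.png

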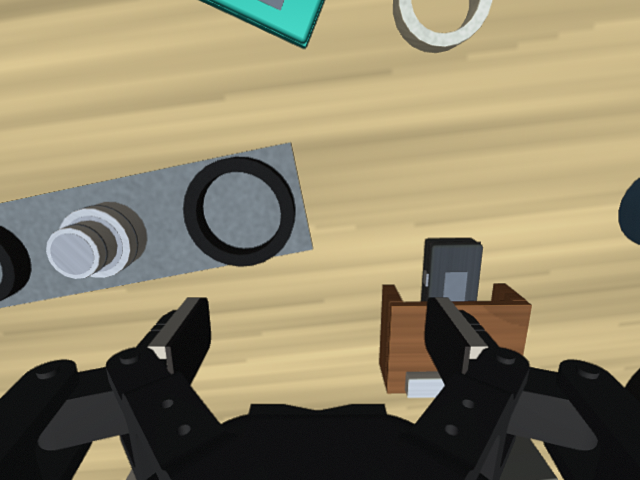

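View pics/t17.png

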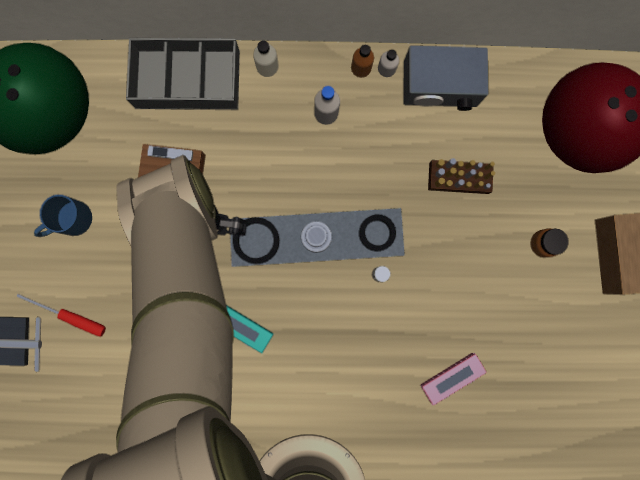

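```bash
python3 -m creep '[[0,0,0,0,-3,0,1],[0,0,0,0,-6,0,1],[0,0,0,0,-6,0,1],[0,0,0,0,-6,0,1]]';  python3 - <<'E'
from h import *
i=get_image("wrist");cv2.imwrite("pics/w18c.png",cv2.resize(i["color"][220:360,430:630],None,fx=4,fy=4,interpolation=cv2.INTER_CUBIC))
E
```

```text
t: 29.38
tool_pos: [0.5223, 0.1251, 0.2067]
ee_rot: [0.706, 0.039, 0.706, -0.039]
force: [-0.2, -0.3, 0.3]
opening: 0.0853
```

View pics/w18c.png

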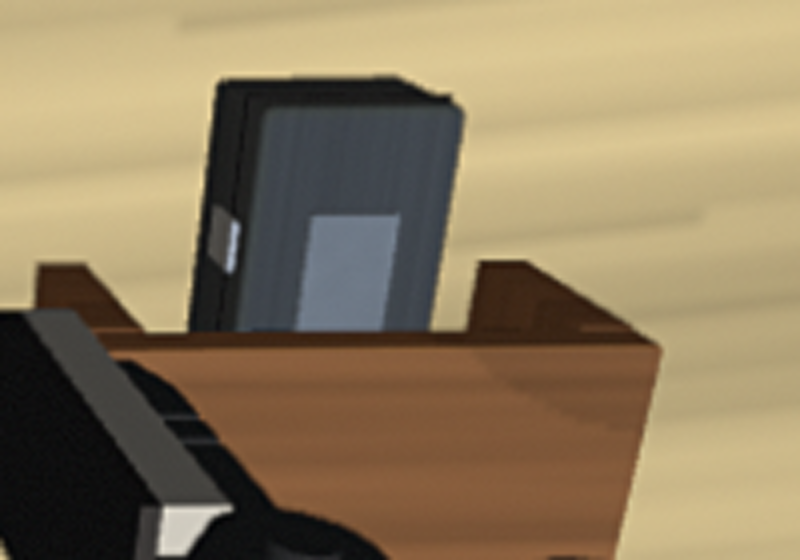

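Run:
```python
from h import *
i=get_image("wrist")
L=dict(oR=(38,264,0),iR=(86,264,0),iL=(480,261,0),oL=(526,261,0),cRe=(262,103,.028),cLe=(466,103,.028),cRf=(236,330,.028),cLf=(431,330,.028))
W={k:toplane(i,[430+(u+.5)/4-.5,220+(v+.5)/4-.5],z)[0,:2]*1000 for k,(u,v,z) in L.items()}
d=W["oL"]-W["oR"];y=np.arctan2(-d[0],d[1]);m=(W["iR"]+W["iL"])/2
d2=W["iL"]-W["iR"];print("walls",np.linalg.norm(d).round(1),np.linalg.norm(d2).round(1),"yaw",np.degrees(y),np.degrees(np.arctan2(-d2[0],d2[1])))
m=(W["iR"]+W["iL"]+W["oR"]+W["oL"])/4;y=np.radians(-6.25)
ax=np.array([np.cos(y),np.sin(y)]);ay=np.array([-ax[1],ax[0]])
for k in W: print(k,((W[k]-m)@ax-45).round(1),((W[k]-m)@ay).round(1))
```

```text
walls 122.1 98.6 yaw -6.104365690992338 -6.0145691250273945
oR -44.8 -61.1
iR -44.8 -49.2
iL -45.2 49.3
oL -45.2 61.0
cRe -94.8 -25.5
cLe -94.8 19.9
cRf -40.4 -24.1
cLf -40.1 21.4
```

```bash
python3 -m creep '[[0,0,0,0,-4,-2,1],[0,0,0,0,-8,-4,1],[0,0,0,0,-12,-6,1],[0,0,0,0,-16,-8,1],[0,0,0,-2,-20,-8,1],[0,0,0,-2,-24,-8,1],[0,0,0,-2,-28,-8,1],[0,0,0,-2,-32,-8,1],[0,0,0,-2,-36,-8,1],[0,0,0,-2,-40,-8,1],[0,0,0,-2,-40,-8,1],[0,0,0,-2,-40,-8,1]]';python3 chk.py; python3 chk2.py|head -1;  python3 - <<'E'
from h import *
i=get_image("top");c=cv2.convertScaleAbs(i["color"],alpha=1.6);cv2.imwrite("pics/t19c.png",cv2.resize(c[135:235,110:230],None,fx=6,fy=6,interpolation=cv2.INTER_CUBIC))
cv2.imwrite("pics/t19.png",i["color"]);cv2.imwrite("pics/s19.png",get_image("side")["color"])
E
```

```text
t: 30.48
tool_pos: [0.3988, -0.2654, 0.2268]
ee_rot: [0.706, 0.04, 0.706, -0.04]
force: [1.6, 0.7, 0.8]
opening: 0.0854
wide minc 523.9 -9.3 d 62.8 ell [523.7  -9.4] [60.6 60.8]
small minc 535.0 -11.9 d 88.8 ell [531.1 -10.6] [67.3 79.9]
board [524.4 -10. ] [101.  360.2] 4.55
scup minc 533.7 -133.5 d 74.5 ell [ 533.5 -133.8] [70.7 72.9]
lcup minc 513.6 113.4 d 94.1 ell [514.1 113.4] [90.4 92.5]
blank minc 448.7 -141.5 d 30.7 ell [ 448.9 -141.4] [27.9 29.1]
```

View pics/t19c.png

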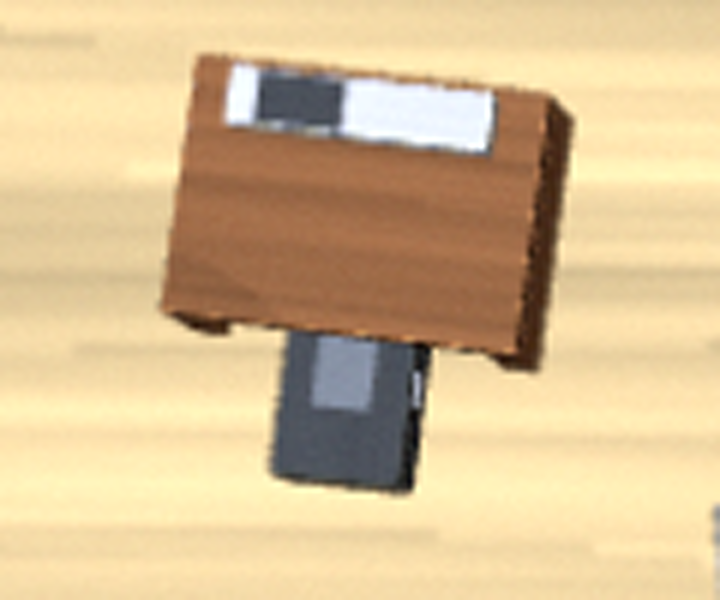

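View pics/s19.png

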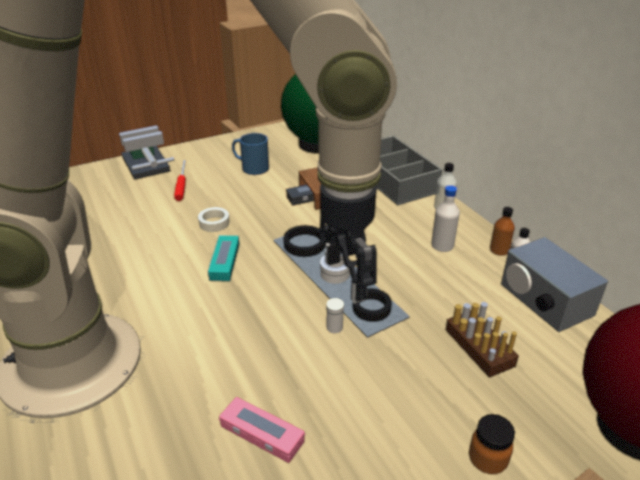

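View pics/t19.png

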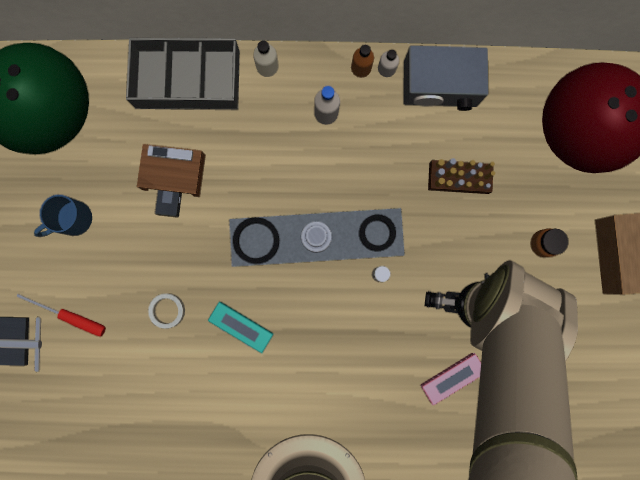

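```bash
python3 - <<'E'
from h import *
i=get_image("top")
L=dict(tL=(163,311,.048),tR=(520,353,.048),cL=(271,476,.028),cR=(401,489,.028),cLf=(287,335,.028),cRf=(412,347,.028))
W={k:toplane(i,[110+(u+.5)/6-.5,135+(v+.5)/6-.5],z)[0,:2]*1000 for k,(u,v,z) in L.items()}
d=W["tL"]-W["tR"];m=(W["tL"]+W["tR"])/2;print(np.linalg.norm(d),np.degrees(np.arctan2(-d[0],d[1])))
y=np.radians(-6.25);ax=np.array([np.cos(y),np.sin(y)]);ay=np.array([-ax[1],ax[0]])
for k in W: print(k,W[k].round(1),((W[k]-m)@ax-45).round(1),((W[k]-m)@ay).round(1))
E
python3 go.py 400 -260 230 83
```

```text
122.3031454141243 -5.987889657912348
tL [617.8 355.2] -45.3 61.2
tR [605.1 233.5] -44.7 -61.2
cL [564.5 321.6] -94.6 21.9
cR [560.7 276.7] -93.6 -23.1
cLf [613.1 317.7] -45.9 23.3
cRf [609.5 274.5] -44.8 -20.0
at [ 399.  -261.5  226.9] jaw 83.9 open 85.3 F [ 0.2  0.3 -0.3] t 30.73 q [ 0.43  0.34  0.04  2.18 -0.03  0.62  1.95]
axes [[0.0, 0.11, 0.99], [0.0, 0.99, -0.11], [-1.0, 0.0, -0.0]]
w [ 0.9 -0.  -0. ] (alt wx -179) d_cm [-0.31  0.16  0.09] rows>= 1
```

```bash
python3 go.py 586 299.3 160 83.9; python3 -m creep '[[0,0,0,0,4,0,1],[0,0,0,0,8,0,1],[0,0,0,0,12,2,1],[0,0,0,0,16,4,1],[0,0,0,0,20,6,1],[0,0,0,0,24,8,1],[0,0,0,0,28,10,1],[0,0,0,0,32,11,1],[0,0,0,0,36,11.5,1],[0,0,0,0,40,12.5,1],[0,0,0,0,44,12.5,1],[0,0,0,0,48,12.5,1],[0,0,0,0,52,12.5,1],[0,0,0,0,53.5,12.5,1],[0,0,0,0,53.5,12.5,1],[0,0,0,0,53.5,12.5,1]]'; python3 go.py 586 299.3 160 83.9
```

```text
at [ 399.  -261.5  226.9] jaw 83.9 open 85.3 F [ 0.2  0.3 -0.3] t 30.73 q [ 0.43  0.34  0.04  2.18 -0.03  0.62  1.95]
axes [[0.0, 0.11, 0.99], [0.0, 0.99, -0.11], [-1.0, 0.0, -0.0]]
w [-0. -0. -0.] (alt wx +180) d_cm [ 6.72 57.76 12.6 ] rows>= 15
t: 32.07
tool_pos: [0.5799, 0.2578, 0.2265]
ee_rot: [0.706, 0.037, 0.706, -0.037]
force: [-0.0, 0.2, -0.5]
opening: 0.0855
at [579.9 257.8 226.5] jaw 84.0 open 85.5 F [-0.   0.2 -0.5] t 32.07 q [-0.52  0.52  0.01  1.84 -0.01  0.79  0.97]
axes [[-0.0, 0.1, 0.99], [0.0, 0.99, -0.1], [-1.0, 0.0, -0.0]]
w [ 0.1 -0.  -0. ] (alt wx -180) d_cm [6.65 4.19 0.18] rows>= 2
```

```bash
python3 -m creep '[[0.1,0,0,3,4.2,0.1,1],[0.1,0,0,6.6,4.2,0.1,1],[0.1,0,0,6.6,4.2,0.1,1],[0.1,0,0,6.6,4.2,0.1,1]]'; python3 go.py 586 299.3 37 83.9;  python3 - <<'E'
from h import *
i=get_image("wrist");cv2.imwrite("pics/w20.png",i["color"])
E
```

```text
t: 32.4
tool_pos: [0.5854, 0.2949, 0.1591]
ee_rot: [0.705, 0.038, 0.707, -0.041]
force: [-0.8, -0.7, 0.4]
opening: 0.0853
at [585.4 294.9 159.1] jaw 83.6 open 85.3 F [-0.8 -0.7  0.4] t 32.4 q [-0.56  0.62  0.01  1.84 -0.01  0.69  0.92]
axes [[-0.0, 0.11, 0.99], [-0.0, 0.99, -0.11], [-1.0, -0.0, -0.0]]
w [-0.3 -0.2  0.2] (alt wx +180) d_cm [12.21  0.49  0.05] rows>= 3
```

View pics/w20.png

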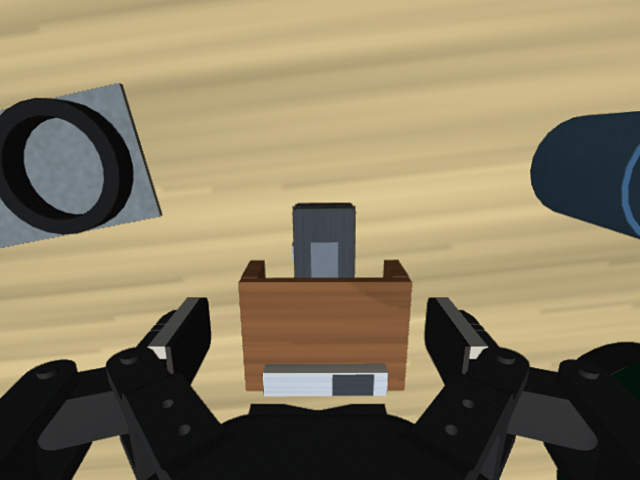

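Run:
```python
from h import *
c=cv2.imread("pics/w20.png")[195:295,230:420];cv2.imwrite("pics/w20c.png",cv2.resize(c,None,fx=4.2,fy=4.2,interpolation=cv2.INTER_CUBIC)[:,:798])
```

```text
(no output)
```

View pics/w20c.png

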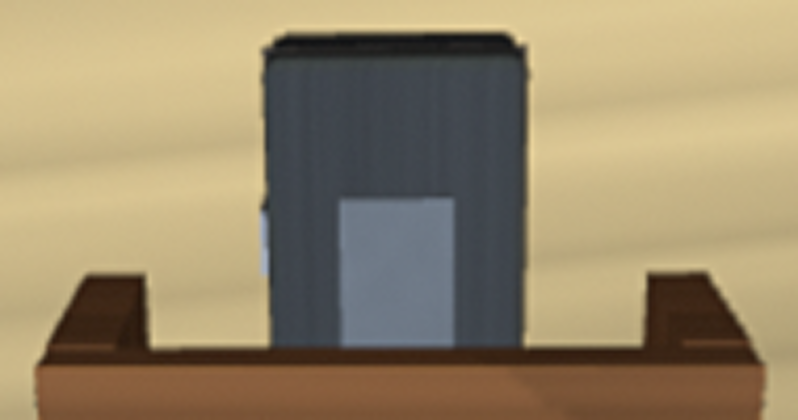

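Run:
```python
from h import *
i=get_image("wrist")
L=dict(tR=(36,366,.048),tL=(764,366,.048),iR=(146,275,0),iL=(648,273,0),oR=(88,275,0),oL=(708,273,0),cR=(267,56,.028),cL=(527,54,.028),cRf=(272,347,.028),cLf=(524,347,.028))
W={k:toplane(i,[230+(u+.5)/4.2-.5,195+(v+.5)/4.2-.5],z)[0,:2]*1000 for k,(u,v,z) in L.items()}
for a,b in(("tR","tL"),("iR","iL"),("oR","oL"),("cR","cL")):
    d=W[b]-W[a];print(a,b,np.linalg.norm(d).round(1),"yaw",np.degrees(np.arctan2(-d[0],d[1])).round(2))
for k in("R","L"): 
    d=W["c"+k+"f"]-W["c"+k];print("case side yaw",np.degrees(np.arctan2(d[1],d[0])).round(2))
y=np.radians(-6.2);ax=np.array([np.cos(y),np.sin(y)]);ay=np.array([-ax[1],ax[0]])
for n,m in(("feet",(W["iR"]+W["iL"]+W["oR"]+W["oL"])/4),("top",(W["tR"]+W["tL"])/2)):
    print(n,{k:(((W[k]-m)@ax-45).round(1),((W[k]-m)@ay).round(1)) for k in W if k[0]=="c"})
```

```text
tR tL 121.8 yaw -6.42
iR iL 99.2 yaw -6.18
oR oL 122.5 yaw -6.23
cR cL 44.5 yaw -5.98
case side yaw -6.52
case side yaw -5.39
feet {'cR': (np.float64(-94.3), np.float64(-22.8)), 'cL': (np.float64(-94.4), np.float64(21.6)), 'cRf': (np.float64(-40.9), np.float64(-23.1)), 'cLf': (np.float64(-40.7), np.float64(22.4))}
top {'cR': (np.float64(-93.8), np.float64(-22.4)), 'cL': (np.float64(-94.0), np.float64(22.0)), 'cRf': (np.float64(-40.5), np.float64(-22.7)), 'cLf': (np.float64(-40.3), np.float64(22.8))}
```

```bash
python3 go.py 535 305 110 83.8; python3 -m creep '[[0,0,0,0,1,-3,1],[0,0,0,2,1,-5,0.5],[0,0,0,5,1,-5,0],[0,0,0,5,1,-5,0],[0,0,0,5,1,-5,0],[0,0,0,5,1,-5,0],[0,0,0,5,1,-5,0],[0,0,0,5,1,-5,0],[0,0,0,5,1,-5,0],[0,0,0,5,1,-5,0]]' 20; python3 go.py 535 305 46 83.8
```

```text
at [587.6 294.5 162.2] jaw 83.5 open 85.2 F [ 0.7 -0.3 -0.1] t 32.5 q [-0.56  0.62  0.01  1.84 -0.01  0.69  0.92]
axes [[0.0, 0.11, 0.99], [-0.0, 0.99, -0.11], [-1.0, -0.0, 0.0]]
w [-0.3  0.1  0. ] (alt wx +180) d_cm [ 5.21  0.45 -5.35] rows>= 2
t: 33.33
tool_pos: [0.539, 0.3115, 0.1116]
ee_rot: [0.706, 0.04, 0.706, -0.04]
force: [-0.1, 0.3, -0.0]
opening: -0.0001
at [539.  311.5 111.6] jaw 83.5 open -0.1 F [-0.1  0.3 -0. ] t 33.33 q [-0.62  0.65  0.01  1.95 -0.01  0.54  0.86]
axes [[0.0, 0.11, 0.99], [0.0, 0.99, -0.11], [-1.0, 0.0, 0.0]]
w [-0.3  0.  -0. ] (alt wx +180) d_cm [ 6.56 -0.7  -0.33] rows>= 2
```

```bash
python3 -m creep '[[-0.3,0,0,0,-0.7,-0.7,0],[-0.3,0,0,3,-0.7,-0.7,0],[-0.3,0,0,5.5,-0.7,-0.7,0],[-0.3,0,0,6.4,-0.7,-0.7,0],[-0.3,0,0,6.4,-0.7,-0.7,0],[-0.3,0,0,6.4,-0.7,-0.7,0]]'; python3 go.py 556 302.7 48 83.8
python3 - <<'E'
from h import *
i=get_image("wrist");cv2.imwrite("pics/w21.png",i["color"])
E
```

```text
t: 33.83
tool_pos: [0.5305, 0.3051, 0.047]
ee_rot: [0.706, 0.038, 0.706, -0.038]
force: [1.1, 0.1, -0.4]
opening: 0.0003
at [530.5 305.1  47. ] jaw 83.9 open 0.3 F [ 1.1  0.1 -0.4] t 33.83 q [-0.62  0.74  0.01  2.   -0.01  0.4   0.86]
axes [[-0.0, 0.11, 0.99], [-0.0, 0.99, -0.11], [-1.0, -0.0, -0.0]]
w [ 0.1 -0.   0. ] (alt wx -180) d_cm [-0.1   0.03  2.56] rows>= 1
```

View pics/w21.png

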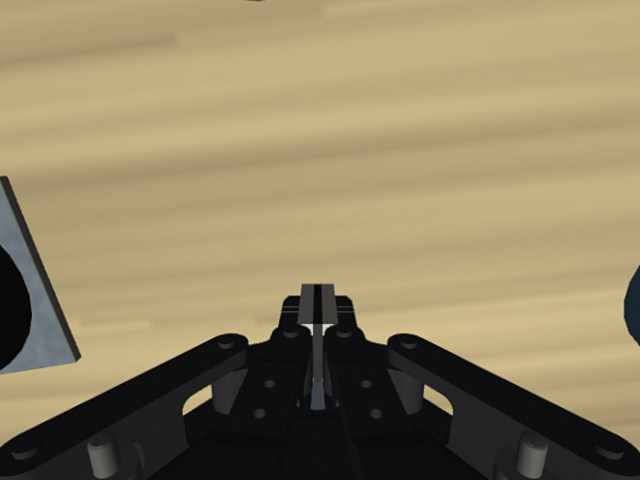

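```bash
python3 -m creep '[[0,0,0,0,0,0.8,0],[0,0,0,0,0,1.6,0],[0,0,0,0,0,2,0],[0,0,0,0,0,2,0],[0,0,0,0,0,2,0]]'; python3 -m creep '[[0,0,0,0,0,0.1,0],[0,0,0,0,0,0.2,0],[0,0,0,0,0,0.2,0]]'; python3 -m creep '[[0,0,0,0,0,0.1,0],[0,0,0,0,0,0.2,0],[0,0,0,0,0,0.2,0]]'
```

```text
t: 34.3
tool_pos: [0.5513, 0.303, 0.0473]
ee_rot: [0.706, 0.038, 0.706, -0.038]
force: [-0.6, -0.2, -0.1]
opening: 0.0004
t: 34.55
tool_pos: [0.5526, 0.303, 0.0469]
ee_rot: [0.706, 0.038, 0.706, -0.038]
force: [0.7, 0.1, 0.3]
opening: -0.0003
t: 34.8
tool_pos: [0.5548, 0.3028, 0.0469]
ee_rot: [0.706, 0.038, 0.706, -0.038]
force: [-0.0, 0.3, -0.6]
opening: -0.0
```

```bash
python3 -m creep '[[0,0,0,0,0,0.1,0],[0,0,0,0,0,0.1,0]]'; python3 -m creep '[[0,0,0,0,0,0.1,0],[0,0,0,0,0,0.1,0]]'; python3 -m creep '[[0,0,0,0,0,0.1,0],[0,0,0,0,0,0.1,0]]'
```

```text
t: 34.97
tool_pos: [0.5558, 0.3027, 0.0469]
ee_rot: [0.706, 0.038, 0.706, -0.038]
force: [-0.8, 0.3, 0.9]
opening: -0.0001
t: 35.13
tool_pos: [0.5568, 0.3026, 0.0469]
ee_rot: [0.706, 0.038, 0.706, -0.038]
force: [-0.0, -0.3, 0.9]
opening: 0.0003
t: 35.3
tool_pos: [0.5577, 0.3025, 0.0469]
ee_rot: [0.706, 0.038, 0.706, -0.038]
force: [0.6, -0.3, -0.3]
opening: -0.0002
```

```bash
python3 -m creep '[[0,0,0,0,0,0.1,0],[0,0,0,0,0,0.1,0]]'; python3 -m creep '[[0,0,0,0,0,0.1,0],[0,0,0,0,0,0.1,0]]'; python3 -m creep '[[0,0,0,0,0,0.1,0],[0,0,0,0,0,0.1,0]]'
python3 - <<'E'
from h import *
i=get_image("wrist");cv2.imwrite("pics/w22.png",i["color"]);i=get_image("top");c=cv2.convertScaleAbs(i["color"],alpha=1.6);cv2.imwrite("pics/t22c.png",cv2.resize(c[135:255,110:250],None,fx=4,fy=4,interpolation=cv2.INTER_CUBIC))
c=get_image("side")["color"];cv2.imwrite("pics/s22c.png",cv2.resize(c[140:240,220:380],None,fx=4,fy=4,interpolation=cv2.INTER_CUBIC))
E
```

```text
t: 35.47
tool_pos: [0.5585, 0.3024, 0.047]
ee_rot: [0.706, 0.038, 0.706, -0.038]
force: [-1.4, 0.2, 2.9]
opening: 0.0001
t: 35.63
tool_pos: [0.5593, 0.3024, 0.0471]
ee_rot: [0.706, 0.038, 0.706, -0.038]
force: [-4.0, 0.8, 4.7]
opening: 0.0001
t: 35.8
tool_pos: [0.5601, 0.3023, 0.0471]
ee_rot: [0.706, 0.038, 0.706, -0.038]
force: [-4.0, 0.3, 5.6]
opening: -0.0
```

View pics/s22c.png

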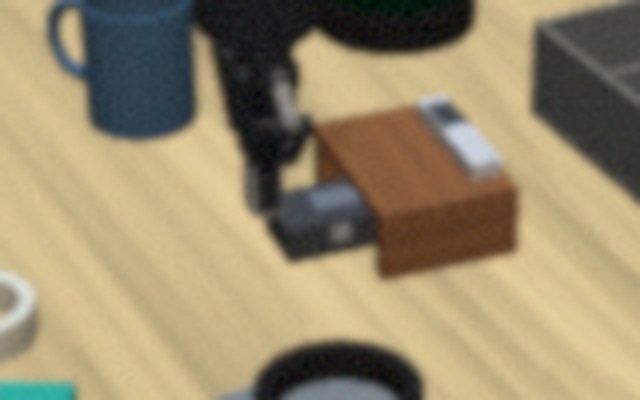

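View pics/w22.png

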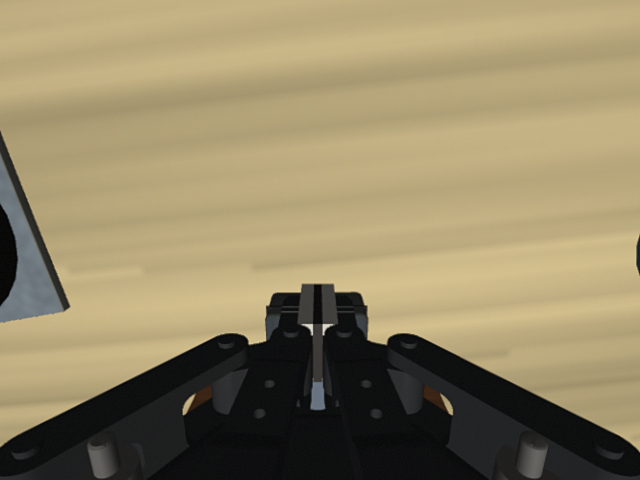

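```bash
python3 -m creep '[[0,0,0,0,0,0.1,0],[0,0,0,0,0,0.1,0]]'; python3 -m creep '[[0,0,0,0,0,0.1,0],[0,0,0,0,0,0.1,0]]'; python3 -m creep '[[0,0,0,0,0,0.1,0],[0,0,0,0,0,0.1,0]]'
```

```text
t: 36.12
tool_pos: [0.561, 0.3022, 0.0471]
ee_rot: [0.706, 0.038, 0.706, -0.038]
force: [-4.7, 0.1, 5.2]
opening: -0.0001
t: 36.28
tool_pos: [0.5621, 0.3022, 0.0471]
ee_rot: [0.706, 0.038, 0.706, -0.038]
force: [-3.8, -0.6, 6.2]
opening: -0.0002
t: 36.45
tool_pos: [0.5629, 0.3021, 0.0471]
ee_rot: [0.706, 0.038, 0.706, -0.038]
force: [-4.9, 0.4, 6.8]
opening: -0.0003
```

Run:
```python
from h import *
i=get_image("top");c=cv2.convertScaleAbs(i["color"],alpha=1.6);cv2.imwrite("pics/t23c.png",cv2.resize(c[135:235,110:230],None,fx=6,fy=6,interpolation=cv2.INTER_CUBIC))
c=get_image("side")["color"];cv2.imwrite("pics/s23c.png",cv2.resize(c[140:240,220:380],None,fx=4,fy=4,interpolation=cv2.INTER_CUBIC))
```

```text
(no output)
```

View pics/s23c.png

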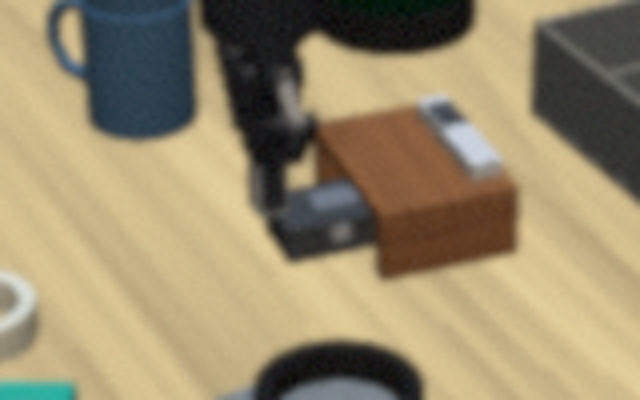

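View pics/t23c.png

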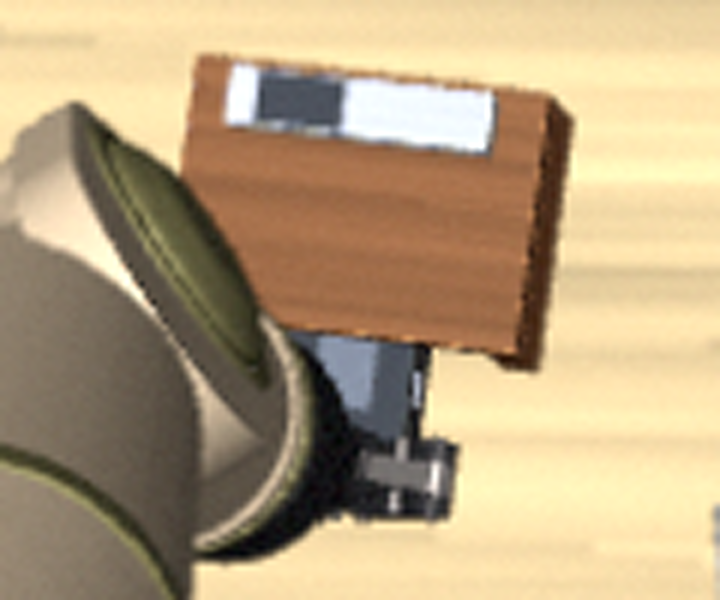

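```bash
python3 -m creep '[[0,0,0,0,0,-1,0],[0,0,0,0,0,-3,0],[0,0,0,0,0,-5,0],[0,0,0,-4,0,-5,0],[0,0,0,-8,0,-5,0.5],[0,0,0,-12,0,-5,1],[0,0,0,-13,-4,-5,1],[0,0,0,-13,-8,-5,1],[0,0,0,-14,-12,-5,1],[0,0,0,-15,-16,-5,1],[0,0,0,-15,-20,-5,1],[0,0,0,-15,-24,-5,1],[0,0,0,-15,-28,-5,1],[0,0,0,-15,-32,-5,1],[0,0,0,-15,-36,-5,1],[0,0,0,-15,-40,-5,1],[0,0,0,-15,-44,-5,1],[0,0,0,-15,-48,-5,1],[0,0,0,-15,-52,-5,1],[0,0,0,-15,-52,-5,1]]'; python3 -m creep '[[0,0,0,-1,0,0,1],[0,0,0,-1,0,0,1],[0,0,0,-1,0,0,1]]';python3 chk.py; python3 chk2.py|head -1;  python3 - <<'E'
from h import *
i=get_image("top");c=cv2.convertScaleAbs(i["color"],alpha=1.6);cv2.imwrite("pics/t24c.png",cv2.resize(c[135:235,110:230],None,fx=6,fy=6,interpolation=cv2.INTER_CUBIC))
cv2.imwrite("pics/t24.png",i["color"]);cv2.imwrite("pics/s24.png",get_image("side")["color"])
E
```

```text
t: 38.22
tool_pos: [0.4564, -0.2182, 0.1971]
ee_rot: [0.706, 0.04, 0.705, -0.043]
force: [1.1, -0.6, -0.3]
opening: 0.085
t: 38.47
tool_pos: [0.4589, -0.2086, 0.2076]
ee_rot: [0.707, 0.037, 0.706, -0.037]
force: [0.4, 0.0, -0.7]
opening: 0.0855
wide minc 523.8 -9.3 d 63.0 ell [523.7  -9.4] [60.7 61. ]
small minc 524.3 -12.2 d 109.4 ell [524.1 -11. ] [79.  90.1]
board [516.1 -21. ] [137.4 384.2] 0.77
scup minc 533.5 -133.7 d 74.5 ell [ 533.6 -133.8] [70.6 72.8]
lcup minc 513.6 113.4 d 94.0 ell [514.  113.5] [90.4 92.5]
blank minc 448.9 -141.7 d 30.9 ell [ 449.  -141.5] [28.1 29.4]
```

View pics/t24c.png

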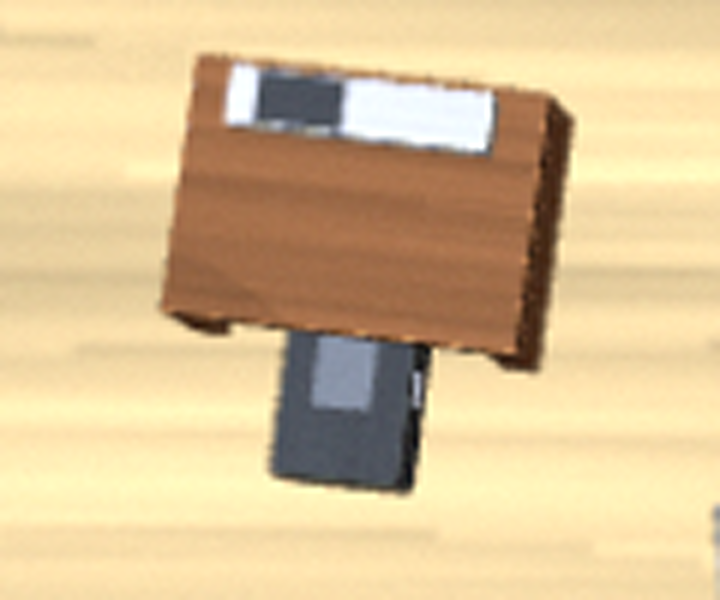

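View pics/t24.png

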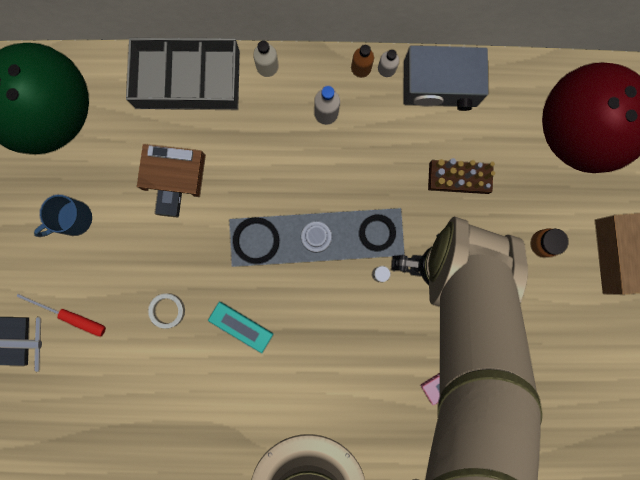

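View pics/s24.png

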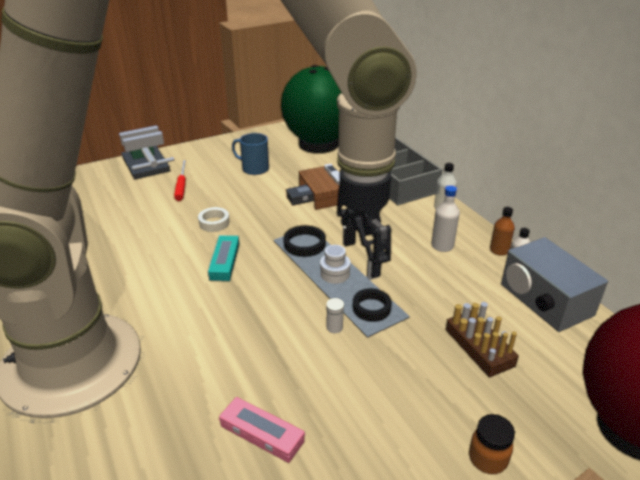

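The case sits at the same pixels as before the nudge (tail at crop (271,476)), so it was already home. The tins and blank are in place, and the tape and bottle haven't moved.

```bash
python3 -c "
from workcell import job_done;print(job_done())"
```

```text
the job is handed in; nothing more can be done
None
```

I finished everything in the order asked and handed the job in at about 39 s of the 115 s allowed. At hand-in the gripper was open, 0.2 m up and touching nothing.

My last checks, from the camera images:
- **Wide tin:** it is about 1 mm from the midpoint between the cups.
- **Small tin:** it is about 1.5 mm from centred on the wide tin. I read this by eye from an enlarged crop, because the automatic circle fit on the stack was unreliable.
- **Plug blank:** it stands upright in front of the smaller cup with a gap of about 31 mm, and sits about 1 mm off square.
- **Bit case:** it is about 0.5 mm from the middle of the bay. It stopped against the back wall at 10 N and did not shift when I pushed it again.
- **Tape and bottle:** neither has moved in the images.

Three checks did not agree:
- **Camera offset:** the top and wrist cameras differ by 3–4 mm in x, so I judged placements relative to the cups and riser within one view.
- **Case protrusion:** the end of the case measured 1–2 mm further out than a fully home case should (–94 to –95 mm against –93 mm). I put this down to reading the edges, since it would not go in further.
- **Case angle:** two slanted views suggested the case was turned 1.5–2.5°, but the square-on view showed it aligned with the riser to about 0.2°.

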